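# Load a nozzle holder through the magazine's sprung flap

## Task

Feed the injector nozzle holder, thin tip first, through the sprung swing flap of the grey return magazine. Gently push it on until you feel the hidden sprung plunger at the far end give by several millimetres, without bottoming the plunger or ramming the magazine, then take the fingers out so that the flap closes behind the part. Leave the marker and the brass drift where they lie.

Things in the scene. Friction and masses are not known exactly. Their poses are not given: they have to be found in the camera images.
- magazine: Fixed grey sheet-metal magazine, 268 x 74 mm, 41 mm high, varying in place and yaw. Origin: underside, on the lane's centre line in the plane of the closed flap; +x is the push direction, z up. Floor plate 3 mm thick, 74 mm wide, from x = -65 to +203 mm. x = -25 to +60 mm: lane 46 mm wide, 4 mm walls up to z = 37 mm, open on top (to x = 83), so closed fingers can follow the part through the flap.
- mouth (a point): Start of the straight lane, on the floor plate: magazine x = -25 mm, z = 3 mm. The walls end here in small rolled lips (58 mm over their outsides); before them the floor plate is a bare 40 mm tongue.
- tunnel (a point): Where the roof begins, on the floor plate: magazine x = 83 mm, z = 3 mm. Roof top z = 41 mm, inner height 34 mm. The inner walls taper gently from 46 mm apart at x = 60 to 31 mm at x = 110 mm; from there the tunnel runs on 31 mm wide, and the plunger sits in it.
- flap (a joint): Flap: steel leaf 43 mm wide, 29 mm high, 3 mm thick across the lane at magazine x = 0, hinged on an upright pin at the +y wall, swinging only inward (+x). 0 rad closed, 1.56 open along the wall. A spring (0.03 N m closed, 0.09 open) shuts it, once no finger or part is within 46 mm beyond its plane. Polished, slippery. It closes in behind passing fingers: draw back under 10 mm, then lift them straight out.
- plunger (a joint): Sprung plunger in the tunnel, facing the flap. Value: m pressed in, 0 free, 0.012 bottomed. Gives at 3.5 N, then 1.3 N per mm, plus 1 to 5 N of drag on the part. Its carriage is clamped anywhere in an 18 mm range, not measured: the part touches it when the tail is 47 to 65 mm beyond the flap's plane. Let go, it slowly springs back, pushing the part.
- nozzle: Grey steel injector nozzle holder lying on the bench, 106 mm long, 23 mm wide at most, 20 mm high, flat sides 16 mm apart at the middle hex where it is grasped, 0.13 to 0.21 kg. Origin: middle of the underside; own +y points along it to the thin tip, z up.
- nozzle_tip (a point): Thin stepped end of the nozzle holder, on its axis 9.5 mm above its underside.
- nozzle_tail (a point): Thick end of the nozzle holder (beside its dark ring), on its axis 9.5 mm above its underside, 106 mm from the tip.
- marker: Bystander: black and blue felt marker, 127 mm long, 14 mm thick, lying beside the nozzle holder. Origin: middle of the underside, long axis y.
- punch: Bystander: brass drift punch, 104 mm long, 13 mm thick, lying beside the nozzle holder. Origin: middle of the underside, long axis y.
There are look-alikes about, which are no part of the job. What is shaped like the nozzle but blue or orange is not meant.

How it is judged:
On the way, in this order (a step that is already met when the one before it is completed fails the run):
1. the nozzle holder's tip has gone through the flap (x of nozzle_tip in the frame of magazine above 0.008 m and x of nozzle_tail in the frame of magazine below -0.03 m and value of joint flap above 0.15 rad), for 0.05 s.
2. the nozzle holder has pressed the plunger in by 3 mm or more (value of joint plunger above 0.003 m and x of nozzle_tail in the frame of magazine above 0.045 m), for 0.2 s.
At the end, for the whole second after the job is handed in: The nozzle holder lies flat and at rest in the magazine, tip first, its tail at least 40 mm beyond the flap's plane, and the flap is shut behind it (under 0.06 rad); on the way it pressed the plunger in by 3 mm or more for 0.2 s, and nothing holds it (value of joint flap below 0.06 rad and x of nozzle_tail in the frame of magazine above 0.04 m and x of nozzle_tip in the frame of magazine above 0.14 m and z of nozzle_tail in the frame of magazine below 0.02 m and linear speed of nozzle below 0.02 m/s and contact force between the fingers and nozzle below 0.1 N); the robot touches nothing.
It fails at once if the plunger is bottomed (pressed in by more than 10.5 mm) (value of joint plunger above 0.0105 m).
It fails at once if the nozzle holder is rammed against the magazine (over 25 N) (contact force between nozzle and magazine above 25 N).
It fails at once if the fingers are rammed against the magazine (over 25 N) (contact force between the fingers and magazine above 25 N).
It fails at once if the marker is moved by more than 20 mm (distance of marker from where it was at the start of the episode above 0.02 m).
It fails at once if the brass drift is moved by more than 20 mm (distance of punch from where it was at the start of the episode above 0.02 m).
It also fails if it takes over 69 s, if anything falls off the work surface, if the arm or the gripper's body presses on something with over 40 N, if the wrist force passes 120 N, or if a joint passes its speed limit or range.

## Robot

A 7-joint arm with a two-finger parallel gripper is mounted at the origin on a cart in front of the work surface, level with it; the furniture and walls round the work are solid. World frame = base frame: x ahead of the robot, y to its left, z up, the work surface at z = 0. Lengths are in m, angles in rad, forces in N, time in s.
With the tool pointing down it reaches from about 0.425 to 0.925 m from the base axis. Payload 6.8 kg.
Tool frame: the origin (TCP) lies at the centre of the arm's flange, where the gripper is bolted on; the fingertips stand 173 mm ahead of it and the grasp point (between the pads) lies 155 mm ahead of it (r.hold_point_z is the distance from the TCP to the grasp point, in m); z points along the fingers, x is the direction in which the jaws open and shut, and the axes are right-handed (so a half turn about z gives the same grasp; the last joint's range is limited). The gripper opens to 85 mm and grips with 20 to 120 N. Pads are 22 mm wide; open, the fingers measure 114 mm over their backs; the gripper's body (76 mm by 85 mm) begins 54 mm behind the grasp point. The pads swing forward as they close: fully open they stand 13 mm farther back than shut.
Start: joints at [-1.367, 0.477, 0.022, 1.555, -0.011, 1.109, -0.083], TCP at [0.207, 0.642, 0.405] pointing down, gripper open.
Joint ranges: [-2.96, 2.96], [-0.34, 2.1], [-1.41, 1.46], [0.24, 2.44], [-1.37, 4.51], [0.17, 1.92], [-2.96, 2.96]. Speed limits (rad/s): [2.39, 2.39, 3.14, 3.14, 3.14, 3.14, 3.14].

## Interface

Orientations are given as a rotation vector (axis times angle).
In Python, from bench import r gives the robot as it stands.
- The arm moves only by the tool apply_moves, never from a script. Its arguments are lists of equal length, an entry for each row: "dp": the shift along the tool's x, y, z scaled (see below), a list of three; "twist": the turn, a rotation vector about the tool's x, y, z scaled (see below), a list of three; "jaw": the closure in counts, from 0 (fully open) to 255 (shut). In form: {"dp": [[x, y, z], ...], "twist": [[rx, ry, rz], ...], "jaw": [jaw, ...]}. A call has 1 to 20 rows; each row shifts and turns the pose as measured when the row begins, along the tool's axes as they then stand; what a row does not reach is not made up. The controller multiplies each number of a shift by 12 cm and each number of a turn by 120 degrees. A row lasts 1/10 s, in which the tool goes at most 50 mm and 8.59 degrees, less where a joint would pass 70% of its speed; a pose out of reach is approached as far as the arm can. A call with a number of a shift or a turn outside -1 to 1 is refused whole. A call with a gripper value outside its range is refused whole. The fingers move at their own pace and stop on an object; "grip_force" is the grip in N (left out, the last holds). Time passes only in rows, so rows that do not move let the fingers close. It gives the time, the measured TCP pose, the force and the opening at its end, in the units of the state.
- r.get_obs(): the state, without advancing time (a new reading comes with each control period).
- r.grab_frame(name): name is "side" or "top"; returns a dict with "color" (384x512x3 uint8, red, green, blue), "z_map" (384x512 float32, m along the optical axis (not along the pixel's ray), 0 where there is no reading), "intrinsics" (3x3 intrinsics, pixels), "R" (3x3) and "t" (3): a world point X has camera coordinates R X + t. Camera axes: x right, y down, z forward; pixel columns grow to the right and rows downward; lengths in m; the calibration is good to about 2 mm. A picture is of the moment at which its call begins.
- r.hand_in(): hands the job in, once; it reports no verdict.
The state is a dict: "clock": time; "joints": joint angles; "qvel": joint speeds; "tau": joint torques, N m; "tcp_pos": TCP position; "orientation": TCP orientation; "contact_force": force on the tool from outside, world axes, zero at the start; "moment": the same for the moment, N m; "grip_width": finger opening in m.
Only numpy, scipy, OpenCV 4.12 (cv2) and the standard library are available. Lean on these libraries where they do the work, as an engineer would, in place of code of your own. Each camera call takes 0.05 s, during which the arm holds its last target.

## Working session

There is one attempt and no reset: what is moved stays moved. The work goes in short steps, Python scripts to look and compute and a tool call to move; the robot and the scene stay as the last step left them, time stands still between calls to the robot, and variables do not carry over. Pictures are saved under pics/ and viewed, and the job is handed in when it is done.

Besides the shell and the picture viewer there is one more tool, called after ">>>" in YAML: its name, and indented under it one key for each argument. apply_moves: Moves the arm, as the interface text tells. Shifts and turns lie within -1 to 1; 1 stands for 12 cm of shift or 120 degrees of turn. Its arguments: {"type":"object","properties":{"dp":{"type":"array"},"twist":{"type":"array"},"jaw":{"type":"array"},"grip_force":{"type":"number"}},"required":["dp","twist","jaw"]}

```bash
ls; mkdir -p pics
python3 - <<'E'
from bench import r
import cv2,numpy as np
o=r.get_obs();print(o, r.hold_point_z)
for n in("side","top"):
    f=r.grab_frame(n);np.savez("f_%s.npz"%n,**f)
    cv2.imwrite("pics/%s0.png"%n,cv2.resize(f["color"][:,:,::-1],(800,600),interpolation=cv2.INTER_CUBIC))
    print(n,f["intrinsics"],f["R"],f["t"])
E
```

```text
pics
{'clock': 0.0, 'joints': array([-1.36709643,  0.4778073 ,  0.02234822,  1.55649454, -0.01152162,
        1.10928441, -0.08310402]), 'qvel': array([ 0.00079264,  0.00086687,  0.00065932,  0.00061062,  0.0014066 ,
       -0.00074851,  0.00075694]), 'tau': array([ 3.60574522e-04, -5.96455085e+01,  1.60820302e+00, -2.81197643e+01,
        1.24971653e-02,  9.41689534e-03, -6.24309948e-06]), 'tcp_pos': array([0.20697724, 0.6421803 , 0.40370255]), 'orientation': array([ 2.53845419e+00,  1.84887406e+00, -2.24775549e-03]), 'contact_force': array([-0.3942191 ,  0.54862736, -0.44307021]), 'moment': array([-0.01645347,  0.00515223, -0.01401671]), 'grip_width': 0.08545552594401222} 0.1547
side [[414.50215488   0.         254.09297426]
 [  0.         414.50215488 184.60813377]
 [  0.           0.           1.        ]] [[-0.99671892 -0.07895756  0.01780717]
 [-0.05944967  0.56483886 -0.82305698]
 [ 0.05492839 -0.8214151  -0.56767958]] [0.49679922 0.21228652 0.92976044]
top [[352.54232912   0.         256.67134015]
 [  0.         352.54232912 188.59373381]
 [  0.           0.           1.        ]] [[ 5.74255712e-02 -9.98349790e-01 -3.87089286e-05]
 [-9.72024876e-01 -5.59025040e-02 -2.28128365e-01]
 [ 2.27749741e-01  1.31380277e-02 -9.73631063e-01]] [-0.24976789  0.49914439  0.79843394]
```

View pics/side0.png

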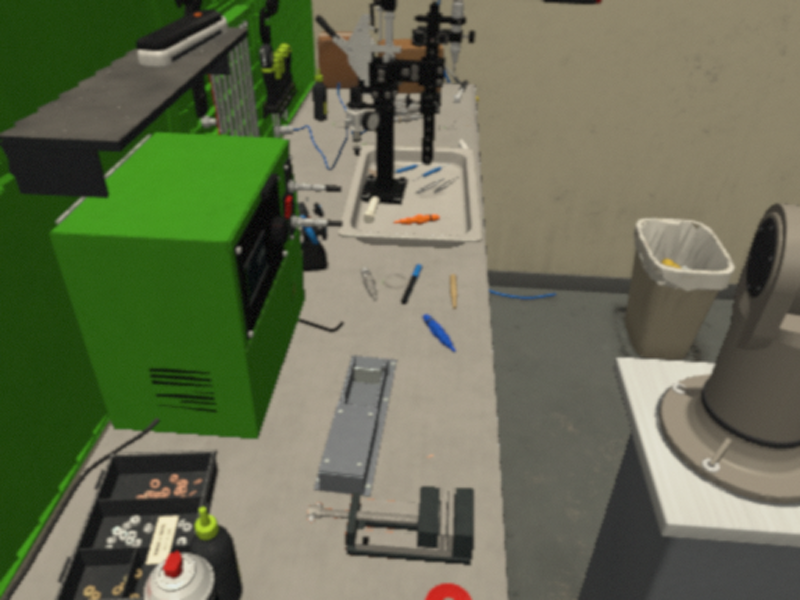

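View pics/top0.png

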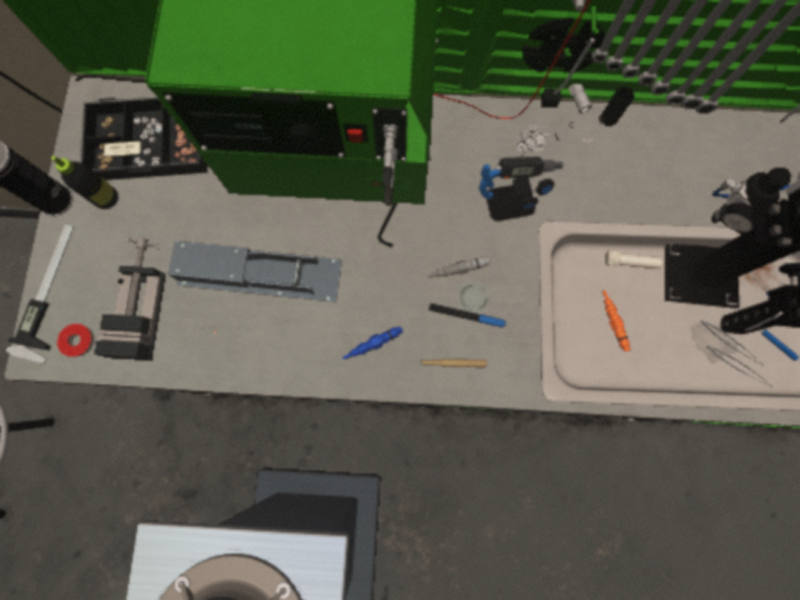

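The top view (800x600) shows these things that could be taken for the nozzle: the grey one at (460,268), the blue one at (373,342), the orange one in the tray at (616,320), and grey tweezers or scribes in the tray at (733,350). I choose the grey one at (460,268). Next I'll check it in a close crop and measure.

```bash
cat > h.py <<'E'
import numpy as np,cv2
def load(n):
    return dict(np.load(f"f_{n}.npz"))
def pts(f):
    z=f["z_map"];K=f["intrinsics"];v,u=np.mgrid[:z.shape[0],:z.shape[1]]
    P=np.stack([(u-K[0,2])*z/K[0,0],(v-K[1,2])*z/K[1,1],z],-1)
    return (P-f["t"])@f["R"]   # R^T (P-t)
def proj(f,X):
    c=np.asarray(X)@f["R"].T+f["t"];K=f["intrinsics"]
    return np.stack([K[0,0]*c[...,0]/c[...,2]+K[0,2],K[1,1]*c[...,1]/c[...,2]+K[1,2]],-1)
E
python3 - <<'E'
from h import *
f=load("top");c=f["color"][:,:,::-1]
a=cv2.resize(c[145:240,220:335],None,fx=6,fy=6,interpolation=cv2.INTER_CUBIC);cv2.imwrite("pics/c1.png",a)
a=cv2.resize(c[145:205,100:225],None,fx=6,fy=6,interpolation=cv2.INTER_CUBIC);cv2.imwrite("pics/c2.png",a)
P=pts(f)
for (u,v) in [(294,171),(330,200),(140,170),(190,172),(270,180)]: print(u,v,P[v,u])
g=load("side");c=g["color"][:,:,::-1]
a=cv2.resize(c[160:230,210:310],None,fx=7,fy=7,interpolation=cv2.INTER_CUBIC);cv2.imwrite("pics/c3.png",a)
a=cv2.resize(c[220:320,195:265],None,fx=6,fy=6,interpolation=cv2.INTER_CUBIC);cv2.imwrite("pics/c4.png",a)
E
```

```text
294 171 [ 0.57319842 -0.31319467  0.02040093]
330 200 [ 0.50669063 -0.41013488  0.00083388]
140 170 [0.54693923 0.07356046 0.04338526]
190 172 [ 0.55176537 -0.0496123   0.03304789]
270 180 [ 0.55139587 -0.2533624  -0.00087139]
```

View pics/c1.png

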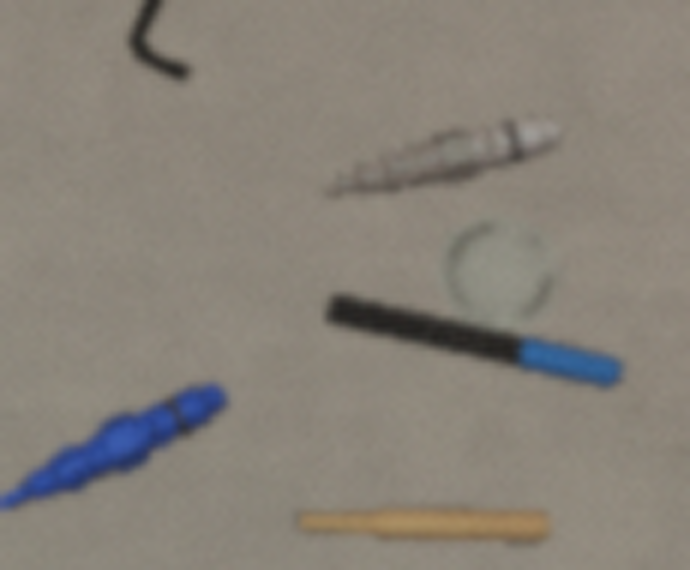

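View pics/c2.png

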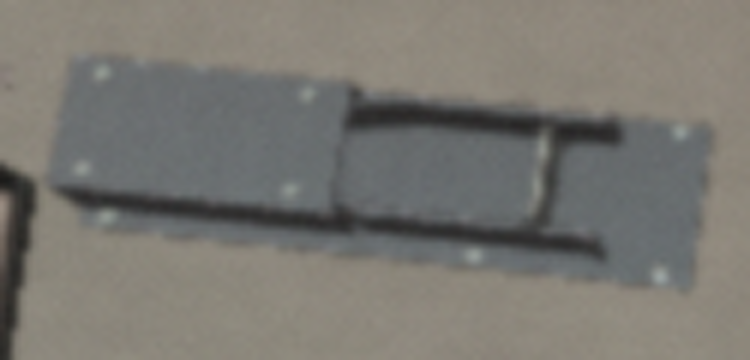

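View pics/c3.png

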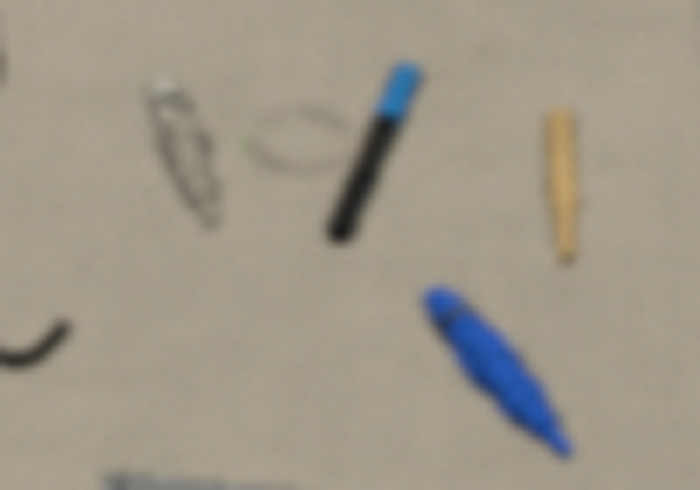

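View pics/c4.png

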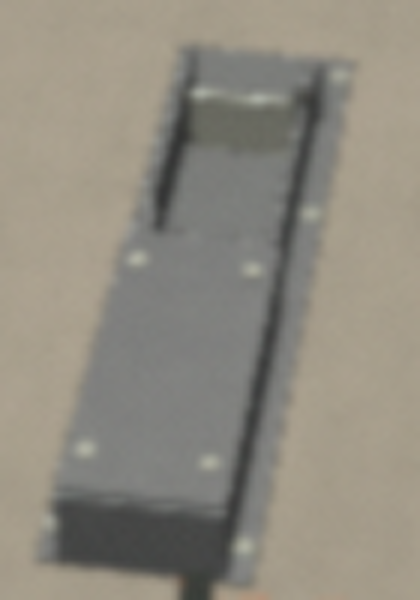

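The crops show the grey nozzle with its thin tip at crop (328,190) pointing left and its dark ring and tail at (560,132). The blue twin is well clear of it. The magazine's tongue is on the right, the roof on the left, and the flap rim is at c2 (545,175).

```bash
cat > m.py <<'E'
from h import *
from scipy.optimize import least_squares
f=load("top");g=load("side")
def T(p,X):
    c,s=np.cos(p[2]),np.sin(p[2]);X=np.atleast_2d(X)
    return np.stack([p[0]+c*X[:,0]-s*X[:,1],p[1]+s*X[:,0]+c*X[:,1],X[:,2]],-1)
# push dir ~ +world y ; mag +y = world -x
M=np.array([[-65,-37,3],[-65,37,3],[83,-25,41],[83,25,41],[203,-37,3]],float)/1000 
top=np.array([(712,124),(690,290),(0,0),(0,0),(0,0)],float)
E
python3 - <<'E'
from m import *
# plate corners; push=+Y => mag +y is -X world (bottom in top image is -X -> +y bottom)
obs_t={(-65,-37,3):(712,124),(-65,37,3):(690,290),(203,37,3):(80,226)}
obs_s={(-65,37,3):(357,62),(-65,-37,3):(183,46),(203,37,3):(250,583),(203,-37,3):(38,558)}
def conv(o,off):return np.array(list(o.keys()))/1000,np.array([((u+.5)/6-.5+off[0],(v+.5)/6-.5+off[1]) for u,v in o.values()])
Mt,ut=conv(obs_t,(100,145));Ms,us=conv(obs_s,(195,220))
def rt(p):return (proj(f,T(p,Mt))-ut).ravel()
def rs(p):return (proj(g,T(p,Ms))-us).ravel()
for n,fn in(("top",rt),("side",rs),("both",lambda p:np.r_[rt(p),rs(p)])):
    s=least_squares(fn,[.55,-.1,np.pi/2]);print(n,s.x,np.degrees(s.x[2]),s.fun.round(2))
P=pts(f)
# depth: roof points
z=P[...,2];m=(z>.038)&(z<.045);m[:, :105]=0;m[:,165:]=0;m[:150]=0;m[190:]=0
q=P[m][:,:2].astype(np.float32);print("roof",m.sum(),cv2.minAreaRect(q),z[m].mean())
# nozzle
for n,F,w in(("top",f,(160,182,268,320)),("side",g,(168,195,228,244))):
    P=pts(F);sub=P[w[0]:w[1],w[2]:w[3]].reshape(-1,3);k=sub[sub[:,2]>.005]
    print(n,len(k),k[:,2].max(),cv2.minAreaRect(k[:,:2].astype(np.float32)))
    c=k[:,:2].mean(0);w_,v=np.linalg.eigh(np.cov(k[:,:2].T));d=v[:,1]*np.sign(v[1,1]);t=(k[:,:2]-c)@d
    print(c,np.degrees(np.arctan2(d[1],d[0])),t.min(),t.max(),c+d*(t.max()+t.min())/2)
uv=[(220+(328+.5)/6-.5,145+(190+.5)/6-.5),(220+560.5/6-.5,145+132.5/6-.5)]
R,K,t=f["R"],f["intrinsics"],f["t"];C=-R.T@t
for u in uv:
    d=R.T@np.linalg.inv(K)@[u[0],u[1],1];print("ray z=.0095",C+d*(.0095-C[2])/d[2])
uv=[(210+(212+.5)/7-.5,160+(225+.5)/7-.5),(210+162.5/7-.5,160+82.5/7-.5)]
R,K,t=g["R"],g["intrinsics"],g["t"];C=-R.T@t
for u in uv:
    d=R.T@np.linalg.inv(K)@[u[0],u[1],1];print("side ray z=.0095",C+d*(.0095-C[2])/d[2])
E
```

```text
top [ 0.5482758  -0.04946047  1.52360166] 87.29594464710443 [ 0.22  0.16  0.19 -0.17 -0.41 -0.02]
side [ 0.5481472  -0.05167908  1.5201908 ] 87.10051706751472 [-0.12  0.01  0.12 -0.18  0.4   0.13 -0.4  -0.05]
both [ 0.54814988 -0.05062698  1.52106153] 87.15040582558741 [ 0.69  0.3   0.59 -0.04  0.03 -0.14 -0.17  0.27  0.04  0.09  0.43  0.56
 -0.42  0.4 ]
roof 1014 ((0.5552172064781189, 0.0881541520357132), (0.13450828194618225, 0.058379996567964554), 87.38216400146484) 0.04068960932693406
top 240 0.8912394131141486 ((0.47219347953796387, -0.2628493905067444), (0.07854162156581879, 0.305203378200531), 64.25692749023438)
[ 0.56810902 -0.31285873] 153.14815424324763 -0.04507926406419092 0.25997532012244756 [ 0.47224631 -0.26432607]
side 128 0.6936833355093693 ((0.533083975315094, 0.14366719126701355), (0.04179683327674866, 1.088697075843811), 5.859835624694824)
[ 0.57396112 -0.29730439] 97.25758300402457 -0.10174464655354502 0.9872989584217158 [0.51802496 0.14192534]
ray z=.0095 [ 0.55933232 -0.26361323  0.0095    ]
ray z=.0095 [ 0.5911909  -0.36304633  0.0095    ]
side ray z=.0095 [ 0.56026393 -0.26736838  0.0095    ]
side ray z=.0095 [ 0.59332609 -0.37135533  0.0095    ]
```

```bash
python3 - <<'E'
from m import *
for n,F,w in(("top",f,(160,182,268,320)),("side",g,(168,195,228,244))):
    P=pts(F);sub=P[w[0]:w[1],w[2]:w[3]].reshape(-1,3);b=sub[abs(sub[:,2])<.0035]
    print("bench z",np.median(b[:,2]))
    k=sub[(sub[:,2]>.007)&(sub[:,2]<.026)]
    c=np.median(k[:,:2],0);k=k[np.linalg.norm(k[:,:2]-c,axis=1)<.065]
    rc=cv2.minAreaRect(k[:,:2].astype(np.float32))
    c=k[:,:2].mean(0);w_,v=np.linalg.eigh(np.cov(k[:,:2].T));d=v[:,1]*np.sign(v[1,1]);t=(k[:,:2]-c)@d
    print(n,len(k),rc,c,np.degrees(np.arctan2(d[1],d[0])),t.min(),t.max(),c+d*(t.max()+t.min())/2,np.percentile(k[:,2],[50,90,98]))
# flap rim in both views: closed flap top z=.003..; expected
from m import T
p=[.5482,-.0506,1.5215]
c=cv2.resize(f["color"][:,:,::-1],None,fx=1,fy=1).copy()
def draw(F,off,s,nm,X3):
    a=cv2.resize(F["color"][off[1]:off[1]+off[3],off[0]:off[0]+off[2],::-1],None,fx=s,fy=s,interpolation=cv2.INTER_CUBIC)
    for X in X3:
        u=((proj(F,X)-off[:2]+.5)*s-.5).round().astype(int);cv2.polylines(a,[u.reshape(-1,1,2)],len(X)>2,(0,0,255),1)
    cv2.imwrite(nm,a)
def box(x0,x1,y,z):return T(p,np.array([[x0,-y,z],[x1,-y,z],[x1,y,z],[x0,y,z]])/1000)
L=[box(-65,203,37,3),box(83,203,24,41),box(-25,60,23,37),box(0,0.1,21.5,32)]
n=lambda a:np.array([[a[0][0],a[0][1],.0095],[a[1][0],a[1][1],.0095]])
N=n([(.5598,-.2652),(.592,-.367)])
draw(f,(100,145,125,60),6,"pics/o1.png",L);draw(g,(195,220,70,100),6,"pics/o2.png",L)
draw(f,(265,155,60,35),10,"pics/o3.png",[N]);draw(g,(220,160,40,45),10,"pics/o4.png",[N])
E
python3 -c "
import cv2,numpy as np
a=[cv2.imread('pics/o%d.png'%i) for i in (1,2,3,4)]
def pad(x):
    o=np.zeros((600,800,3),np.uint8);h,w=min(600,x.shape[0]),min(800,x.shape[1]);o[:h,:w]=x[:h,:w];return o
a=[pad(x)[:,:w] for x,w in zip(a,(750,420,600,400))]
cv2.imwrite('pics/oa.png',cv2.resize(np.hstack(a[1:2]+a[3:4]),(800,585)));
cv2.imwrite('pics/ob.png',cv2.resize(np.vstack([a[0][:360],np.pad(a[2][:350],((0,0),(0,150),(0,0)))]),(634,600)))"
```

```text
bench z -0.000980557532955784
top 232 ((0.5757195353507996, -0.31262460350990295), (0.02304134890437126, 0.10482020676136017), 14.476286888122559) [ 0.57567188 -0.31529151] 107.51076062806668 -0.049858282591914736 0.055063404334702644 [ 0.57488881 -0.31280955] [0.0159456  0.01891756 0.02062886]
bench z 0.001596808403403615
side 121 ((0.5744608044624329, -0.3131512999534607), (0.02339905872941017, 0.10494007170200348), 22.600366592407227) [ 0.57527436 -0.30987976] 107.90090017532297 -0.05519097212257444 0.04987785096847901 [ 0.57609092 -0.31240772] [0.01823828 0.02154932 0.02314437]
```

View pics/oa.png

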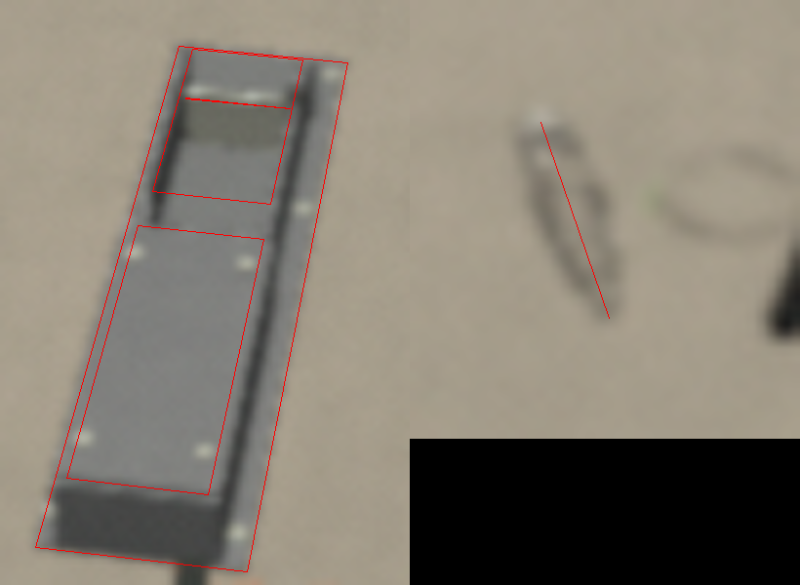

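View pics/ob.png

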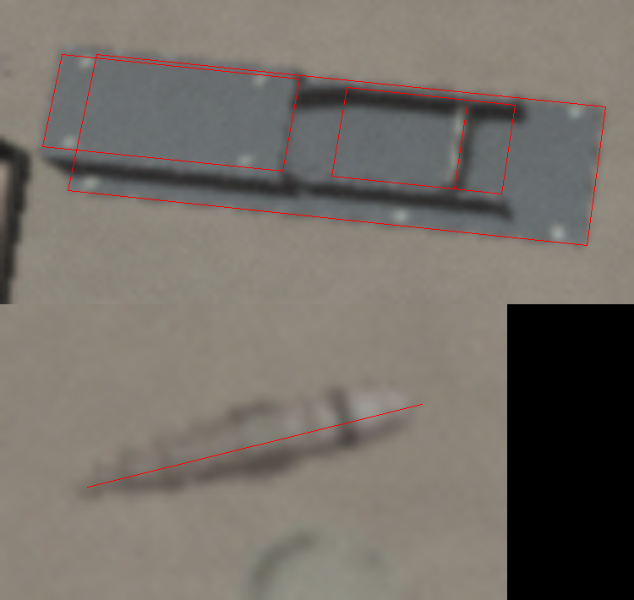

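Run:
```python
from m import *
p=[.5482,-.0506,1.5215]
for F,nm,off in((f,"top",(100,145)),(g,"side",(195,220))):
  print(nm,"C",-F["R"].T@F["t"])
  for X in [(-65,0,3),(203,0,3),(83,0,3),(203,0,41),(83,0,41),(0,0,3),(0,0,32),(83,24,41),(83,-24,41),(203,24,41),(203,-24,41)]:
    w=T(p,np.array([X])/1000)[0];print(X,w.round(4),((proj(F,w)-off+.5)*6-.5).round(1))
P=pts(f)
for u in range(104,225,6):
    print(u,[P[v,u].round(3).tolist() for v in (166+(u-104)//14,)])
```

```text
top C [ 0.3176807  -0.23194214  0.89123941]
(-65, 0, 3) [ 0.545  -0.1155  0.003 ] [704.9 206.9]
(203, 0, 3) [0.5582 0.1522 0.003 ] [ 97.  143.7]
(83, 0, 3) [0.5523 0.0323 0.003 ] [368.1 171.8]
(203, 0, 41) [0.5582 0.1522 0.041 ] [ 61.7 118. ]
(83, 0, 41) [0.5523 0.0323 0.041 ] [344.1 147.3]
(0, 0, 3) [ 0.5482 -0.0506  0.003 ] [556.7 191.4]
(0, 0, 32) [ 0.5482 -0.0506  0.032 ] [544.4 173.4]
(83, 24, 41) [0.5283 0.0335 0.041 ] [334.2 202.4]
(83, -24, 41) [0.5763 0.0311 0.041 ] [353.8  92.8]
(203, 24, 41) [0.5342 0.1533 0.041 ] [ 50.2 172.8]
(203, -24, 41) [0.5822 0.151  0.041 ] [73.2 63.8]
side C [0.45671931 0.68303764 0.69368334]
(-65, 0, 3) [ 0.545  -0.1155  0.003 ] [269.1  55.1]
(203, 0, 3) [0.5582 0.1522 0.003 ] [143.7 573.4]
(83, 0, 3) [0.5523 0.0323 0.003 ] [207.1 311.2]
(203, 0, 41) [0.5582 0.1522 0.041 ] [140.1 498.4]
(83, 0, 41) [0.5523 0.0323 0.041 ] [205.4 238.1]
(0, 0, 3) [ 0.5482 -0.0506  0.003 ] [243.7 159.9]
(0, 0, 32) [ 0.5482 -0.0506  0.032 ] [243.1 105.8]
(83, 24, 41) [0.5283 0.0335 0.041 ] [270.2 244.9]
(83, -24, 41) [0.5763 0.0311 0.041 ] [141.  231.3]
(203, 24, 41) [0.5342 0.1533 0.041 ] [212.6 506.9]
(203, -24, 41) [0.5822 0.151  0.041 ] [ 68. 490.]
104 [[0.565, 0.186, -0.001]]
110 [[0.554, 0.152, 0.04]]
116 [[0.555, 0.136, 0.041]]
122 [[0.553, 0.12, 0.042]]
128 [[0.554, 0.106, 0.041]]
134 [[0.552, 0.09, 0.041]]
140 [[0.553, 0.075, 0.041]]
146 [[0.551, 0.06, 0.04]]
152 [[0.552, 0.045, 0.04]]
158 [[0.563, 0.041, 0.003]]
164 [[0.561, 0.025, 0.005]]
170 [[0.564, 0.011, -0.002]]
176 [[0.56, -0.007, 0.005]]
182 [[0.562, -0.022, 0.002]]
188 [[0.56, -0.038, 0.004]]
194 [[0.561, -0.053, 0.001]]
200 [[0.562, -0.069, 0.003]]
206 [[0.559, -0.085, 0.004]]
212 [[0.56, -0.101, 0.004]]
218 [[0.559, -0.117, 0.001]]
224 [[0.561, -0.132, -0.003]]
```

The overlay fits: the roof and flap rim project where they are seen. The magazine is at (0.548, -0.051) with yaw 87.2°. The nozzle centre is at about (0.5755, -0.3126), heading 107.6° and 105 mm long. Next I'll check for tall obstacles along the arm's path.

Run:
```python
from m import *
A=np.concatenate([pts(F)[F["z_map"]>0] for F in(f,g)])
A=A[(A[:,0]>.0)&(A[:,0]<1)&(abs(A[:,1])<.75)]
xs=np.arange(.3,.85,.05);ys=np.arange(-.5,.75,.05)
print("y\\x",xs.round(2))
for y in ys:
    print("%5.2f"%y,*["%4d"%(1000*np.percentile(s,95)) if len(s:=A[(abs(A[:,0]-x-.025)<.025)&(abs(A[:,1]-y-.025)<.025)][:,2])>3 else "   ." for x in xs])
```

```text
y\x [0.3  0.35 0.4  0.45 0.5  0.55 0.6  0.65 0.7  0.75 0.8 ]
-0.50 -873   43   41   41   41   40   42   40   93    1    9
-0.45 -875   39   41   41   41   41   42  106  120   12   12
-0.40 -874    3    8   13    3   13    3  116  130  443  402
-0.35 -874    3   13   13    9   20    3  118    3  452  477
-0.30 -873    2   11    3   12   17    3    5    1  443  477
-0.25 -874    2    3   18    2    3  259  325  329  443  477
-0.20 -874    3   20   16    2    3  265  327  329  443  477
-0.15 -873    2   12    3    4    5    3  327  329  443  443
-0.10 -873    3    3    3   34   36    3  328  329  443  443
-0.05 -872    2    3    3   38   37    3  327  329  443  443
-0.00 -874    2    3    3   42   43    3  327  329  443  443
 0.05 -872    3    3    3   43   44    3  326  328  436  442
 0.10 -872    3    3    3   43   44    3    3   39   40   39
 0.15 -873   57   59   56   40   39    3    3   41   14   38
 0.20 -873   58   59   57   40   42    3    2   43   36   37
 0.25 -872    3   18    3    3    3   68  131   44   41   39
 0.30 -872    5   17    1    1    2   90  135   41   38   41
 0.35 -873    7   14   14    7    7  183  198    2    2    1
 0.40 -873    5   13    2    2    2  178  182    1    1    1
 0.45 -872 -873    .    .    .    .    .    .    .    .    .
 0.50 -872 -873    .    .    .    .    .    .    .    .    .
 0.55 -873 -873    .    .    .    .    .    .    .    .    .
 0.60 -872 -873    .    .    .    .    .    .    .    .    .
 0.65 -873 -873    .    .    .    .    .    .    .    .    .
 0.70 -873 -872    .    .    .    .    .    .    .    .    .
```

>>> apply_moves:
  dp:
    - [0, 0, 0]
    - [0, 0.2, 0]
  twist:
    - [0, 0, 0]
    - [0, 0, 0]
  jaw: [0, 0]

```text
clock: 0.3
tcp_pos: [0.2258, 0.6361, 0.4028]
orientation: [-2.533, -1.857, 0.007]
contact_force: [-0.5, 0.4, -0.9]
grip_width: 0.0853
```

Run:
```python
from m import *
A=np.concatenate([pts(F)[F["z_map"]>0] for F in(f,g)])
B=A[(A[:,0]>.56)&(A[:,0]<.75)&(A[:,1]>-.45)&(A[:,1]<.1)&(A[:,2]>.06)&(A[:,2]<.5)]
for y in np.arange(-.45,.1,.025):
  for z0,z1 in((.06,.15),(.15,.25),(.25,.5)):
    s=B[(B[:,1]>=y)&(B[:,1]<y+.025)&(B[:,2]>=z0)&(B[:,2]<z1)]
    if len(s)>2: print(round(y,3),z0,len(s),"minx",np.sort(s[:,0])[[0,min(2,len(s)-1)]].round(3), "maxz",s[:,2].max().round(3))
```

```text
-0.45 0.06 182 minx [0.675 0.677] maxz 0.118
-0.425 0.06 359 minx [0.669 0.67 ] maxz 0.125
-0.4 0.06 215 minx [0.677 0.687] maxz 0.133
-0.375 0.06 168 minx [0.675 0.677] maxz 0.137
-0.35 0.06 197 minx [0.674 0.675] maxz 0.137
-0.275 0.15 21 minx [0.667 0.667] maxz 0.227
-0.25 0.06 237 minx [0.683 0.683] maxz 0.149
-0.25 0.15 203 minx [0.67  0.683] maxz 0.25
-0.25 0.25 300 minx [0.684 0.684] maxz 0.308
-0.225 0.06 232 minx [0.682 0.682] maxz 0.15
-0.225 0.15 278 minx [0.604 0.605] maxz 0.249
-0.225 0.25 869 minx [0.604 0.605] maxz 0.33
-0.2 0.06 136 minx [0.682 0.682] maxz 0.15
-0.2 0.15 397 minx [0.603 0.604] maxz 0.25
-0.2 0.25 1250 minx [0.603 0.603] maxz 0.331
-0.175 0.06 250 minx [0.682 0.682] maxz 0.15
-0.175 0.15 275 minx [0.672 0.672] maxz 0.249
-0.175 0.25 995 minx [0.671 0.671] maxz 0.331
-0.15 0.06 248 minx [0.683 0.683] maxz 0.149
-0.15 0.15 291 minx [0.672 0.672] maxz 0.25
-0.15 0.25 983 minx [0.671 0.671] maxz 0.331
-0.125 0.06 259 minx [0.683 0.683] maxz 0.15
-0.125 0.15 319 minx [0.663 0.666] maxz 0.25
-0.125 0.25 972 minx [0.665 0.665] maxz 0.331
-0.1 0.06 262 minx [0
[... 346 characters left out ...]
1065 minx [0.67 0.67] maxz 0.331
-0.025 0.06 282 minx [0.683 0.683] maxz 0.15
-0.025 0.15 382 minx [0.679 0.679] maxz 0.249
-0.025 0.25 1098 minx [0.678 0.679] maxz 0.331
0.0 0.06 289 minx [0.682 0.683] maxz 0.15
0.0 0.15 384 minx [0.679 0.679] maxz 0.249
0.0 0.25 1116 minx [0.678 0.679] maxz 0.331
0.025 0.06 299 minx [0.683 0.683] maxz 0.15
0.025 0.15 401 minx [0.678 0.679] maxz 0.25
0.025 0.25 1151 minx [0.679 0.679] maxz 0.331
0.05 0.06 309 minx [0.683 0.683] maxz 0.15
0.05 0.15 459 minx [0.678 0.678] maxz 0.25
0.05 0.25 1207 minx [0.678 0.678] maxz 0.331
0.075 0.06 1143 minx [0.683 0.683] maxz 0.15
0.075 0.15 1556 minx [0.683 0.683] maxz 0.25
0.075 0.25 1831 minx [0.68  0.681] maxz 0.331
```

Run:
```python
from m import *
A=np.concatenate([pts(F)[F["z_map"]>0] for F in(f,g)])
B=A[(A[:,0]>.58)&(A[:,0]<.675)&(A[:,1]>-.3)&(A[:,1]<-.12)&(A[:,2]>.04)&(A[:,2]<.5)]
for x in np.arange(.6,.675,.01):
    s=B[(B[:,0]>=x)&(B[:,0]<x+.01)]
    if len(s):print(x.round(3),len(s),np.percentile(s,[3,97],axis=0).round(3).tolist())
```

```text
0.6 71 [[0.603, -0.201, 0.195], [0.609, -0.192, 0.267]]
0.61 87 [[0.61, -0.201, 0.201], [0.62, -0.192, 0.267]]
0.62 82 [[0.62, -0.202, 0.2], [0.63, -0.192, 0.267]]
0.63 68 [[0.63, -0.201, 0.199], [0.64, -0.192, 0.267]]
0.64 65 [[0.64, -0.202, 0.199], [0.649, -0.192, 0.266]]
0.65 75 [[0.65, -0.201, 0.198], [0.66, -0.191, 0.268]]
0.66 83 [[0.66, -0.251, 0.199], [0.67, -0.192, 0.267]]
0.67 137 [[0.67, -0.201, 0.201], [0.675, -0.145, 0.264]]
```

>>> apply_moves:
  dp:
    - [-0.2, 0.35, 0]
    - [-0.2, 0.35, 0]
    - [-0.2, 0.35, 0]
    - [-0.3, 0.25, 0]
    - [-0.4, 0.1, 0]
    - [-0.4, 0, 0]
  twist:
    - [0, 0, 0.07]
    - [0, 0, 0.07]
    - [0, 0, 0.07]
    - [0, 0, 0.07]
    - [0, 0, 0.07]
    - [0, 0, 0.07]
  jaw: [0, 0, 0, 0, 0, 0]

```text
clock: 0.9
tcp_pos: [0.2399, 0.3993, 0.4001]
orientation: [3.087, 0.568, -0.004]
contact_force: [-0.9, 1.4, 0.7]
grip_width: 0.0857
```

```bash
cat > go.py <<'E'
import numpy as np,sys
from scipy.spatial.transform import Rotation as R
from bench import r
def st():
    o=r.get_obs();M=R.from_rotvec(o["orientation"]).as_matrix();return o,M
def to(*way):
    o,M=st();p=np.array(o["tcp_pos"])
    print("pos",p.round(4),"ang",np.degrees(np.arctan2(M[1,0],M[0,0])).round(2),"tilt",np.degrees(np.arccos(-M[2,2])).round(2),"tool z",M[:,2].round(4),"F",np.round(o["contact_force"],2),"w",o["grip_width"],"t",o["clock"],"q",np.round(o["joints"],2))
    for w in way:
        d=M.T@(np.array(w)-p);n=int(np.ceil(np.linalg.norm(d)/.048));print(w,"total units",(d/.12).round(4),"rows",n,"each",(d/.12/n).round(4));p=np.array(w)
E
python3 -c "
from go import *
to((.42,.2,.40),(.5,-.15,.40),(.5755,-.3126,.40))"
```

```text
pos [0.2399 0.3993 0.4001] ang 20.85 tilt 0.2 tool z [-0.0018 -0.003  -1.    ] F [-0.88  1.37  0.74] w 0.08571628105626133 t 0.9 q [-1.35  0.13  0.21  2.05 -0.03  0.96 -0.76]
(0.42, 0.2, 0.4) total units [0.8117 2.0861 0.0028] rows 6 each [0.1353 0.3477 0.0005]
(0.5, -0.15, 0.4) total units [-0.4153  2.9629  0.0075] rows 8 each [-0.0519  0.3704  0.0009]
(0.5755, -0.3126, 0.4) total units [0.1056 1.4902 0.0029] rows 4 each [0.0264 0.3726 0.0007]
```

>>> apply_moves:
  dp:
    - [0.14, 0.35, 0]
    - [0.14, 0.35, 0]
    - [0.14, 0.35, 0]
    - [0.14, 0.35, 0]
    - [0.14, 0.35, 0]
    - [0.14, 0.35, 0]
    - [-0.05, 0.37, 0]
    - [-0.05, 0.37, 0]
    - [-0.05, 0.37, 0]
    - [-0.05, 0.37, 0]
    - [0, 0, 0]
  twist:
    - [0, 0, 0]
    - [0, 0, 0]
    - [0, 0, 0]
    - [0, 0, 0]
    - [0, 0, 0]
    - [0, 0, 0]
    - [0, 0, 0]
    - [0, 0, 0]
    - [0, 0, 0]
    - [0, 0, 0]
    - [0, 0, 0]
  jaw: [0, 0, 0, 0, 0, 0, 0, 0, 0, 0, 0]

```text
clock: 2.0
tcp_pos: [0.4645, 0.0087, 0.4006]
orientation: [3.089, 0.572, -0.001]
contact_force: [0.4, -0.1, -0.2]
grip_width: 0.0857
```

```bash
python3 -c "
from go import *
to((.5,-.15,.40),(.5755,-.3126,.40))"
```

```text
pos [0.4645 0.0087 0.4006] ang 20.98 tilt 0.04 tool z [-6.e-04 -4.e-04 -1.e+00] F [ 0.37 -0.07 -0.2 ] w 0.08572936889079107 t 2.0 q [-0.7   0.14  0.61  2.08 -0.09  0.96  0.32]
(0.5, -0.15, 0.4) total units [-0.1977  1.341   0.0057] rows 4 each [-0.0494  0.3353  0.0014]
(0.5755, -0.3126, 0.4) total units [1.0220e-01 1.4904e+00 1.0000e-04] rows 4 each [0.0256 0.3726 0.    ]
```

>>> apply_moves:
  dp:
    - [-0.05, 0.36, 0]
    - [-0.05, 0.36, 0]
    - [-0.05, 0.36, 0]
    - [-0.05, 0.36, 0]
    - [0.03, 0.38, 0]
    - [0.03, 0.38, 0]
    - [0.03, 0.38, 0]
    - [0.03, 0.36, 0]
    - [0, 0, 0]
    - [0, 0, 0]
  twist:
    - [0, 0, 0]
    - [0, 0, 0.028]
    - [0, 0, 0]
    - [0, 0, 0]
    - [0, 0, 0]
    - [0, 0, 0]
    - [0, 0, 0]
    - [0, 0, 0]
    - [0, 0, 0]
    - [0, 0, 0]
  jaw: [0, 0, 0, 0, 0, 0, 0, 0, 0, 0]

```text
clock: 3.0
tcp_pos: [0.5734, -0.3355, 0.3961]
orientation: [-3.097, -0.492, 0.004]
contact_force: [-0.3, 0.8, -0.5]
grip_width: 0.0855
```

Run:
```python
from go import *
import cv2
to((.5755,-.3126,.30),(.5755,-.3126,.177))
for n in("side","top"):
    f=r.grab_frame(n);np.savez("f1_%s.npz"%n,**f)
    cv2.imwrite("pics/%s1.png"%n,cv2.resize(f["color"][:,:,::-1],(800,600),interpolation=cv2.INTER_CUBIC))
```

```text
pos [ 0.5734 -0.3355  0.3961] ang 18.07 tilt 0.34 tool z [-0.0036  0.0047 -1.    ] F [-0.27  0.84 -0.51] w 0.08552060206161814 t 3.0 q [-0.03  0.54  0.68  1.62 -0.37  1.11  1.07]
(0.5755, -0.3126, 0.3) total units [ 0.0771 -0.1715  0.8021] rows 3 each [ 0.0257 -0.0572  0.2674]
(0.5755, -0.3126, 0.177) total units [0.002  0.0058 1.025 ] rows 3 each [0.0007 0.0019 0.3417]
```

View pics/side1.png

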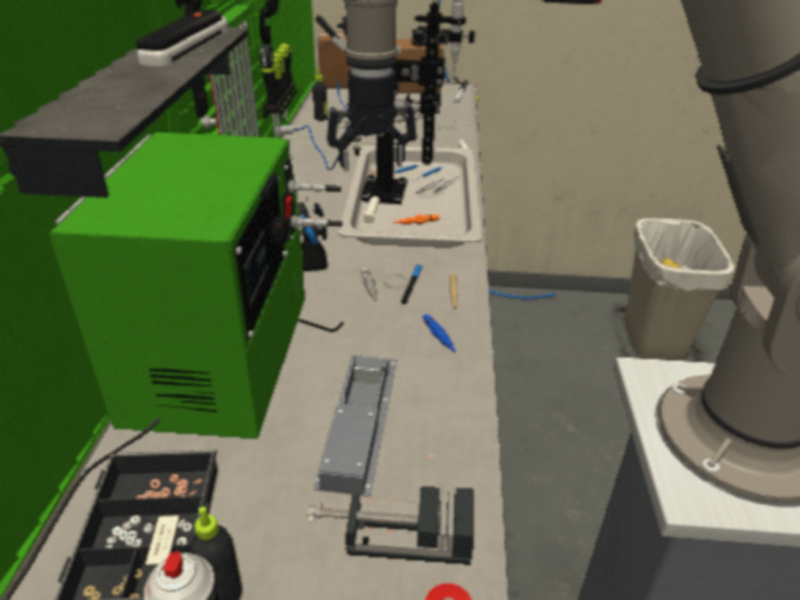

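View pics/top1.png

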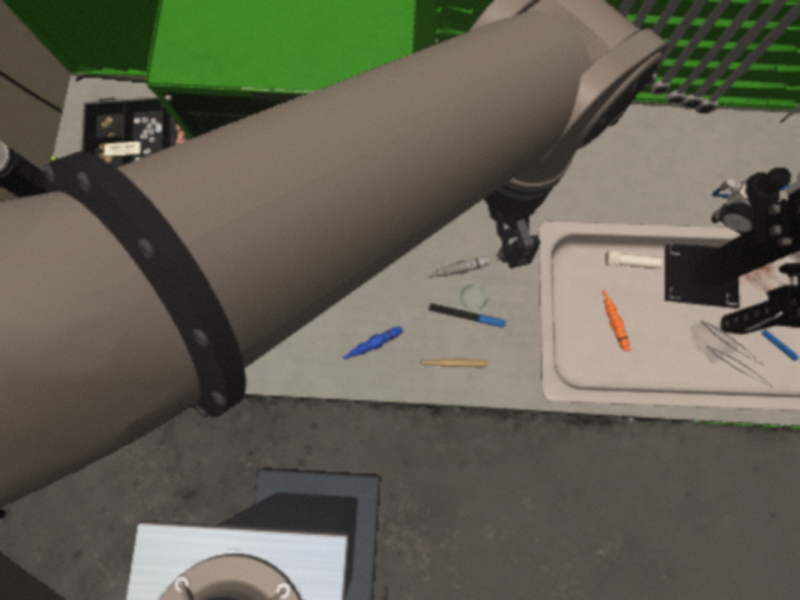

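Run:
```python
from m import *
for F,b in((f,(180,205,290,320)),(g,(160,195,240,265))):
    P=pts(F);s=P[b[0]:b[1],b[2]:b[3]];np.set_printoptions(linewidth=200)
    print((s[::2,::2,2]*1000).round(0).astype(int))
a=cv2.resize(f["color"][155:215,265:325,::-1],None,fx=10,fy=10,interpolation=cv2.INTER_CUBIC)
c=np.array([.5755,-.3126]);th=np.radians(107.6);d=np.array([np.cos(th),np.sin(th)]);n=np.array([d[1],-d[0]])
def q(X):
    X=np.c_[X,np.full(len(X),.0)];return ((proj(f,X)-(265,155)+.5)*10).round().astype(int).reshape(-1,1,2)
for off in (0,8):
  for s in(1,-1):
    cv2.polylines(a,[q([c+d*(off+11*i)/1000+n*s*w/1000 for i,w in((-1,14),(1,14),(1,28),(-1,28))])],True,(0,0,255) if off else (0,255,0),1)
cv2.polylines(a,[q([c-d*.053,c+d*.053])],False,(255,0,0),1)
cv2.imwrite("pics/g1.png",a)
```

```text
[[ -2  -2  -2  -2  -1  -5   0  -4   1  -1  -4   0  -1   0  -2]
 [ -1  -2  -1  -1  -2  -3   0   0  -1  -4  -4  -1 891  -4   0]
 [  0  -2  -2   1  -1   1   3  -2  -1  -1   2   1   0   0  -5]
 [  0   1  -1  -1   0  -2  -2   0   2  -4  -1  -1   0  -1  -1]
 [ -4  -2   0  -1  -4  -3   0  -3   1  -3   1  -1  -1  -2  -3]
 [ -1   0  -1  -2   2  -1   1  -1   0  -2   0   2  -1  -1  -2]
 [ -1  -2   1   1  -2   0   0  -1   0  -1   0   0  -3  -3  -1]
 [ -1  -2   1  -1  -1  -2   4  -1   2  -2   1   0   0  -1  -1]
 [ -4   0  -2   3   1   1   1   2  -1  -1   0   0  -2   0  -1]
 [  7   9   9  -1   3   1   0  -1  -4  -2  -2   0  -2  -4   0]
 [ 14  13  12  14  14  13  10  -1  -1   0   0  -4  -1   0  -2]
 [ -1   7  10  10  11  11  11  11  12  12   9   8  -2   0  -1]
 [ -3   0  -3  -1  -2   6   8   8  12  15  13  13  12  11  11]]
[[ 4  2  3  4  4  2  3  3  2  3  0  3  2]
 [ 2  4  4  2 -1  1  3  1  3  2 -1  3  3]
 [ 2  2  0  2  1  1  1  1  3  3  1  1  3]
 [ 2  2  3  5  2  1  1 -1  2  2  2  5  1]
 [ 2  5  2  1  1  2 -1  2  1  2  1  2  2]
 [ 3  3  1  3  3  4  1  1  3  0  1  3  3]
 [ 2  1  2  0  0  2  1  2  4  5  4  2  2]
 [ 1  1  2  2  1  0  1  2  3  2  1  2 15]
 [ 4  2  1  2  3  3  3  2  3  1  3  2 16]
 [ 3  2  2  2  3  4  2  1  3  2  3  2 14]
 [12  1  2  2  3  2  1  4  2  2  1 15 13]
 [ 3  1  0  2  4  0  4  5 -2  2  2 16 14]
 [17 -1  0  1  2  4  3  4  4  3 12 16 12]
 [18  3  4  1  2  3  3  5  2  2 15 13  3]
 [16  2  3  3  3  5  2 -1  0  2 14 12  1]
 [16  2  3  1  2  3  1  3  1 13 12  1  1]
 [11  2  2  4  2 -1  1  3  4 12 13  2  2]
 [ 0  2  2  1  2  4  2  0  3  6  4  0  5]]
```

View pics/g1.png

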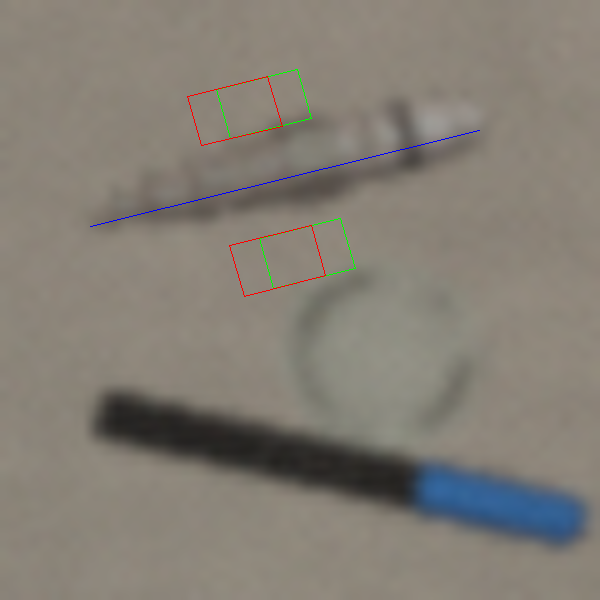

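>>> apply_moves:
  dp:
    - [0.04, -0.09, 0.2]
    - [0.04, -0.08, 0.35]
    - [0, 0, 0.35]
    - [0, 0, 0.35]
    - [0, 0, 0]
    - [0, 0, 0]
    - [0, 0, 0]
  twist:
    - [-0.003, 0.001, 0.004]
    - [0, 0, 0]
    - [0, 0, 0]
    - [0, 0, 0]
    - [0, 0, 0]
    - [0, 0, 0]
    - [0, 0, 0]
  jaw: [145, 145, 145, 145, 145, 145, 145]

```text
clock: 3.8
tcp_pos: [0.5794, -0.3011, 0.2486]
orientation: [-3.1, -0.5, -0.016]
contact_force: [0.5, 0.2, 0.3]
grip_width: 0.037
```

Run:
```python
from go import *
import cv2
to((.5757,-.3128,.23),(.5757,-.3128,.177))
for n in("side","top"):
    f=r.grab_frame(n);np.savez("f2_%s.npz"%n,**f)
    c=f["color"][:,:,::-1]
    c=c[90:220,180:290] if n=="side" else c[130:230,240:350]
    cv2.imwrite("pics/%s2.png"%n,cv2.resize(c,None,fx=4.5,fy=4.5,interpolation=cv2.INTER_CUBIC))
```

```text
pos [ 0.5794 -0.3011  0.2486] ang 18.33 tilt 0.59 tool z [ 0.0097  0.0033 -0.9999] F [0.46 0.25 0.31] w 0.03699851713405876 t 3.8 q [-0.01  0.68  0.58  1.76 -0.49  0.83  1.11]
(0.5757, -0.3128, 0.23) total units [-0.0616  0.0827  0.1543] rows 1 each [-0.0616  0.0827  0.1543]
(0.5757, -0.3128, 0.177) total units [-4.500e-03  1.000e-04  4.416e-01] rows 2 each [-0.0023  0.      0.2208]
```

View pics/side2.png

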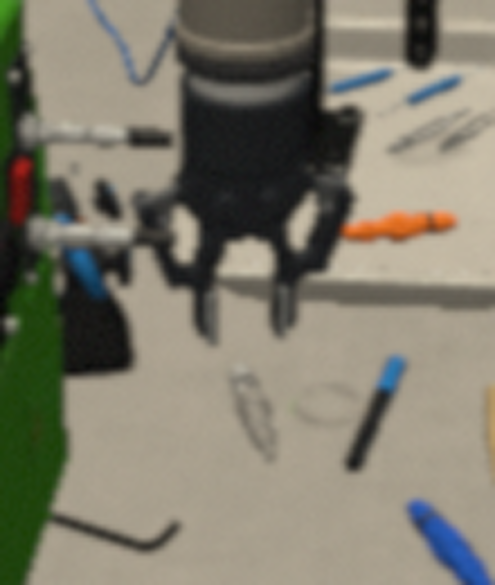

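View pics/top2.png

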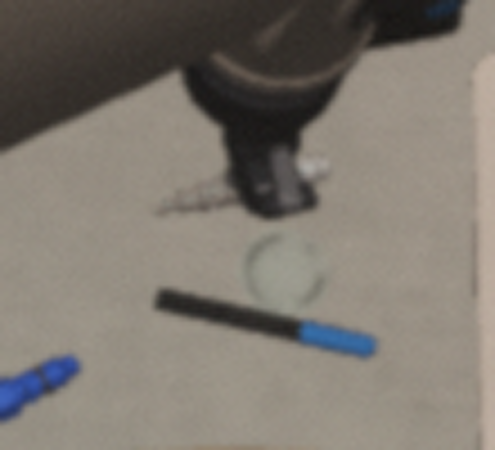

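>>> apply_moves:
  dp:
    - [-0.06, 0.08, 0.15]
    - [0, 0, 0]
    - [0, 0, 0]
  twist:
    - [0, -0.005, 0.006]
    - [0, 0, 0]
    - [0, 0, 0]
  jaw: [145, 145, 145]

```text
clock: 4.2
tcp_pos: [0.5768, -0.3153, 0.2338]
orientation: [3.1, 0.477, 0.01]
contact_force: [1.2, -0.5, -0.1]
grip_width: 0.0369
```

Run:
```python
from go import *
to((.5757,-.3128,.21),(.5757,-.3128,.177))
```

```text
pos [ 0.5768 -0.3153  0.2338] ang 17.48 tilt 0.45 tool z [ 0.0068 -0.0039 -1.    ] F [ 1.16 -0.48 -0.12] w 0.0368825152577392 t 4.2 q [ 0.01  0.71  0.57  1.76 -0.5   0.82  1.13]
(0.5757, -0.3128, 0.21) total units [-0.0035 -0.0237  0.1983] rows 1 each [-0.0035 -0.0237  0.1983]
(0.5757, -0.3128, 0.177) total units [-0.0015 -0.0016  0.275 ] rows 1 each [-0.0015 -0.0016  0.275 ]
```

>>> apply_moves:
  dp:
    - [-0.003, -0.02, 0.14]
    - [0, 0, 0]
    - [0, 0, 0.14]
    - [0, 0, 0.13]
    - [0, 0, 0]
    - [0, 0, 0]
  twist:
    - [0.003, -0.0025, 0]
    - [0, 0, 0]
    - [0, 0, 0]
    - [0, 0, 0]
    - [0, 0, 0]
    - [0, 0, 0]
  jaw: [145, 145, 145, 145, 145, 145]

```text
clock: 4.8
tcp_pos: [0.5754, -0.3128, 0.1795]
orientation: [-3.103, -0.477, 0.003]
contact_force: [0.9, 0.8, -0.7]
grip_width: 0.037
```

Run:
```python
from go import *
import cv2
to((.5757,-.3128,.177))
for n in("side","top"):
    f=r.grab_frame(n);np.savez("f2_%s.npz"%n,**f)
    c=f["color"][:,:,::-1]
    c=c[120:220,190:280] if n=="side" else c[150:210,260:340]
    cv2.imwrite("pics/%s3.png"%n,cv2.resize(c,None,fx=6,fy=6,interpolation=cv2.INTER_CUBIC))
```

```text
pos [ 0.5754 -0.3128  0.1795] ang 17.47 tilt 0.17 tool z [-0.0023  0.0019 -1.    ] F [ 0.89  0.81 -0.75] w 0.0370198210990342 t 4.8 q [ 0.04  0.78  0.52  1.77 -0.55  0.74  1.16]
(0.5757, -0.3128, 0.177) total units [0.0029 0.0007 0.0212] rows 1 each [0.0029 0.0007 0.0212]
```

View pics/side3.png

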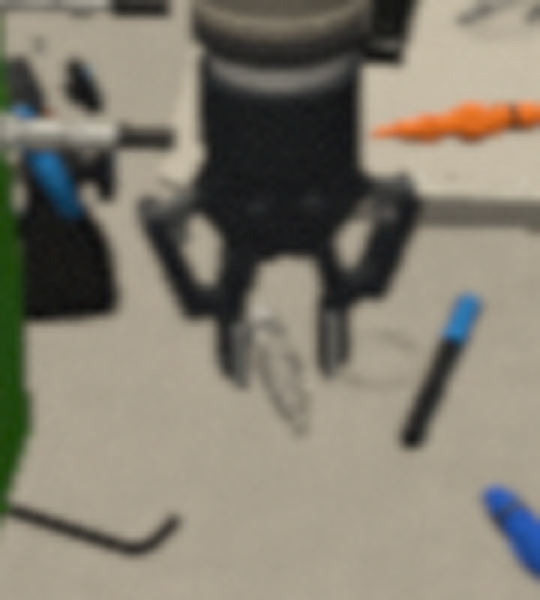

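View pics/top3.png

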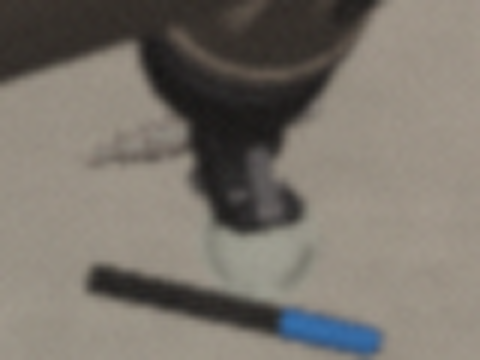

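The fingers straddle the nozzle: side view tips at (235,380) and (330,370), nozzle between them. Next I lower 2 mm and close.

>>> apply_moves:
  dp:
    - [0, 0, 0.02]
    - [0, 0, 0]
    - [0, 0, 0]
    - [0, 0, 0]
    - [0, 0, 0]
    - [0, 0, 0]
    - [0, 0, 0]
    - [0, 0, 0]
  twist:
    - [0, 0, 0]
    - [0, 0, 0]
    - [0, 0, 0]
    - [0, 0, 0]
    - [0, 0, 0]
    - [0, 0, 0]
    - [0, 0, 0]
    - [0, 0, 0]
  jaw: [145, 150, 200, 235, 235, 235, 235, 235]
  grip_force: 35

```text
clock: 5.7
tcp_pos: [0.5759, -0.3131, 0.1791]
orientation: [-3.104, -0.477, -0.001]
contact_force: [-0.2, -0.4, -1.8]
grip_width: 0.0154
```

>>> apply_moves:
  dp:
    - [0, 0, -0.1]
    - [0, 0, -0.2]
    - [0, 0, -0.2]
    - [0, 0, 0]
    - [0, 0, 0]
  twist:
    - [0, 0, 0]
    - [0, 0, 0]
    - [0, 0, 0]
    - [0, 0, 0]
    - [0, 0, 0]
  jaw: [235, 235, 235, 235, 235]

```text
clock: 6.2
tcp_pos: [0.5753, -0.3129, 0.2421]
orientation: [-3.103, -0.476, 0.002]
contact_force: [-0.4, 0.0, -2.3]
grip_width: 0.0155
```

Run:
```python
from go import *
import cv2
to()
for n in("side","top"):
    f=r.grab_frame(n);np.savez("f3_%s.npz"%n,**f)
    c=f["color"][:,:,::-1]
    c=c[120:220,190:280] if n=="side" else c[130:210,260:340]
    cv2.imwrite("pics/%s4.png"%n,cv2.resize(c,None,fx=6,fy=6,interpolation=cv2.INTER_CUBIC))
```

```text
pos [ 0.5753 -0.3129  0.2421] ang 17.46 tilt 0.13 tool z [-0.0013  0.0018 -1.    ] F [-0.44  0.01 -2.3 ] w 0.015457425935935545 t 6.2 q [ 0.    0.7   0.58  1.76 -0.49  0.84  1.12]
```

View pics/side4.png

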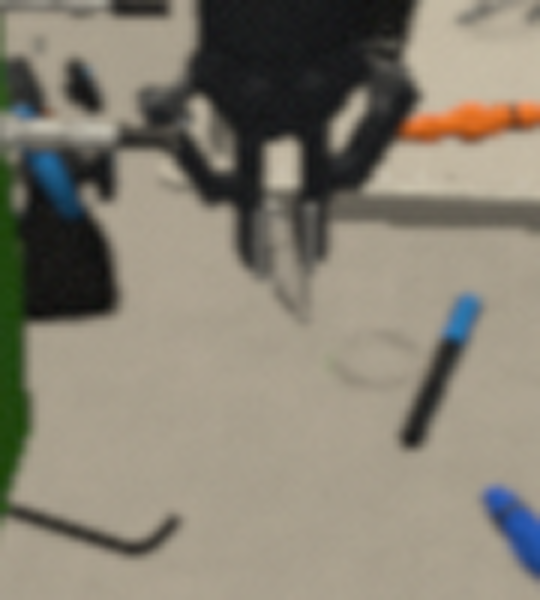

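View pics/top4.png

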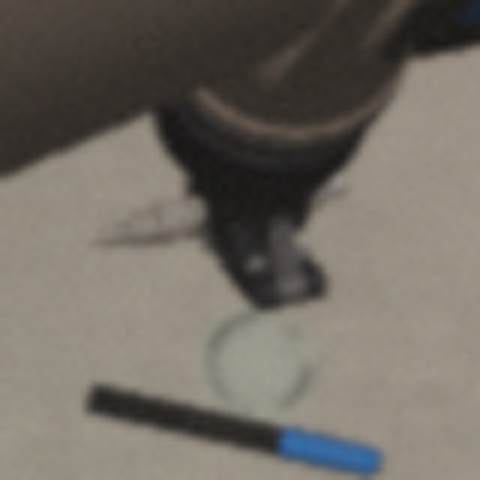

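Run:
```python
from h import *
c=np.array([.5753,-.3129]);th=np.radians(107.5);d=np.array([np.cos(th),np.sin(th)])
for n,off in(("side",(190,120)),("top",(260,130))):
    f=dict(np.load(f"f3_{n}.npz"))
    for k in(.053,-.053):
        X=np.r_[c+d*k,.0725];print(n,k,((proj(f,X)-off+.5)*6-.5).round(0))
    R,K,t=f["R"],f["intrinsics"],f["t"];C=-R.T@t
    for uv in ({"side":[(306,320)],"top":[(97,243),(345,190)]}[n]):
        u=(np.array(uv)+.5)/6-.5+off;dd=R.T@np.linalg.inv(K)@[u[0],u[1],1];Y=C+dd*(.0725-C[2])/dd[2];e=Y[:2]-c
        print(uv,Y.round(4),"along",e@d,"lat(toward +jaw x)",e@[d[1],-d[0]])
```

```text
side 0.053 [302. 327.]
side -0.053 [260. 211.]
(306, 320) [ 0.5583 -0.2683  0.0725] along 0.04761605719406295 lat(toward +jaw x) -0.0028585375896710654
top 0.053 [ 92. 239.]
top -0.053 [345. 177.]
(97, 243) [ 0.5577 -0.2643  0.0725] along 0.0516903284312854 lat(toward +jaw x) -0.0021758464389821123
(345, 190) [ 0.5857 -0.3635  0.0725] along -0.051397756729061946 lat(toward +jaw x) -0.005257792896655659
```

```bash
python3 -c "
from go import *
to((.49,-.27,.27),(.49,-.14,.27),(.5452,-.1105,.27))"
```

```text
pos [ 0.5753 -0.313   0.2416] ang 17.45 tilt 0.14 tool z [-0.0017  0.0017 -1.    ] F [-0.29 -0.32 -2.4 ] w 0.015380271753054824 t 6.3 q [ 0.    0.7   0.58  1.76 -0.5   0.84  1.12]
(0.49, -0.27, 0.27) total units [-0.5708 -0.5556 -0.2348] rows 3 each [-0.1903 -0.1852 -0.0783]
(0.49, -0.14, 0.27) total units [ 0.3248 -1.0335  0.0018] rows 3 each [ 0.1083 -0.3445  0.0006]
(0.5452, -0.1105, 0.27) total units [ 5.125e-01 -9.660e-02 -4.000e-04] rows 2 each [ 2.563e-01 -4.830e-02 -2.000e-04]
```

>>> apply_moves:
  dp:
    - [-0.14, -0.14, -0.06]
    - [-0.14, -0.14, -0.06]
    - [-0.14, -0.14, -0.06]
    - [-0.14, -0.14, -0.06]
    - [0, 0, 0]
    - [0, 0, 0]
    - [0, 0, 0]
  twist:
    - [0, 0, 0.042]
    - [0, 0, 0.042]
    - [0, 0, 0.042]
    - [0, 0, 0.042]
    - [0, 0, 0]
    - [0, 0, 0]
    - [0, 0, 0]
  jaw: [235, 235, 235, 235, 235, 235, 235]

```text
clock: 7.0
tcp_pos: [0.4941, -0.2558, 0.2655]
orientation: [-3.136, 0.094, 0.017]
contact_force: [-0.2, -0.0, -2.3]
grip_width: 0.0156
```

```bash
python3 -c "
from go import *
to((.49,-.14,.27),(.5452,-.1105,.27))"
```

```text
pos [ 0.4941 -0.2558  0.2655] ang -3.42 tilt 0.65 tool z [-0.0106  0.0041 -0.9999] F [-0.17 -0.01 -2.28] w 0.015563487904755069 t 7.0 q [-0.18  0.57  0.72  1.99 -0.52  0.79  0.79]
(0.49, -0.14, 0.27) total units [-0.0919 -0.9615 -0.0335] rows 3 each [-0.0306 -0.3205 -0.0112]
(0.5452, -0.1105, 0.27) total units [ 0.4445 -0.2729 -0.0039] rows 2 each [ 0.2222 -0.1364 -0.0019]
```

>>> apply_moves:
  dp:
    - [-0.02, -0.24, 0]
    - [-0.02, -0.24, 0]
    - [-0.02, -0.24, 0]
    - [-0.02, -0.22, 0]
    - [0, 0, 0]
    - [0.15, -0.09, 0]
    - [0.15, -0.09, 0]
    - [0.13, -0.08, 0]
    - [0, 0, 0]
    - [0, 0, 0]
    - [0, 0, 0]
  twist:
    - [-0.002, 0.005, 0]
    - [0, 0, 0]
    - [0, 0, 0]
    - [0, 0, 0]
    - [0, 0, 0]
    - [0, 0, 0]
    - [0, 0, 0]
    - [0, 0, 0]
    - [0, 0, 0]
    - [0, 0, 0]
    - [0, 0, 0]
  jaw: [235, 235, 235, 235, 235, 235, 235, 235, 235, 235, 235]

```text
clock: 8.1
tcp_pos: [0.5513, -0.1182, 0.2626]
orientation: [3.13, -0.092, 0.003]
contact_force: [-0.2, -0.2, -2.3]
grip_width: 0.0153
```

```bash
python3 -c "
from go import *
to((.5452,-.1105,.22),(.5452,-.1105,.187))"
```

```text
pos [ 0.5513 -0.1182  0.2626] ang -3.37 tilt 0.59 tool z [ 0.0018 -0.0101 -0.9999] F [-0.21 -0.24 -2.33] w 0.015319543383951268 t 8.1 q [-0.45  0.58  0.73  1.98 -0.54  0.78  0.54]
(0.5452, -0.1105, 0.22) total units [-0.0558 -0.0648  0.3546] rows 1 each [-0.0558 -0.0648  0.3546]
(0.5452, -0.1105, 0.187) total units [-0.0007 -0.0027  0.275 ] rows 1 each [-0.0007 -0.0027  0.275 ]
```

>>> apply_moves:
  dp:
    - [-0.056, -0.065, 0.09]
    - [0, 0, 0.12]
    - [0, 0, 0.12]
    - [0, 0, 0]
    - [0, 0, 0]
  twist:
    - [0.005, -0.001, -0.004]
    - [0, 0, 0]
    - [0, 0, 0]
    - [0, 0, 0]
    - [0, 0, 0]
  jaw: [235, 235, 235, 235, 235]

```text
clock: 8.6
tcp_pos: [0.542, -0.1112, 0.2185]
orientation: [-3.139, 0.083, 0.005]
contact_force: [0.8, -0.3, -1.6]
grip_width: 0.0153
```

```bash
cat > snap.py <<'E'
from go import *
import cv2,sys
def snap(k):
    a=[]
    for n,(y,x,h,w) in(("side",(175,190,110,90)),("top",(140,120,80,120))):
        f=r.grab_frame(n);np.savez("f%s_%s.npz"%(k,n),**f)
        c=f["color"][y:y+h,x:x+w,::-1]
        cv2.imwrite("pics/%s_%s.png"%(n,k),cv2.resize(c,None,fx=5.4,fy=5.4,interpolation=cv2.INTER_CUBIC))
E
python3 -c "
from snap import *
to((.5452,-.1105,.187));snap('5')"
```

```text
pos [ 0.542  -0.1112  0.2185] ang -3.03 tilt 0.2 tool z [-0.003   0.0017 -1.    ] F [ 0.82 -0.32 -1.59] w 0.015332434933590702 t 8.6 q [-0.41  0.63  0.66  2.02 -0.6   0.7   0.59]
(0.5452, -0.1105, 0.187) total units [ 0.0272 -0.0067  0.262 ] rows 1 each [ 0.0272 -0.0067  0.262 ]
```

View pics/side_5.png

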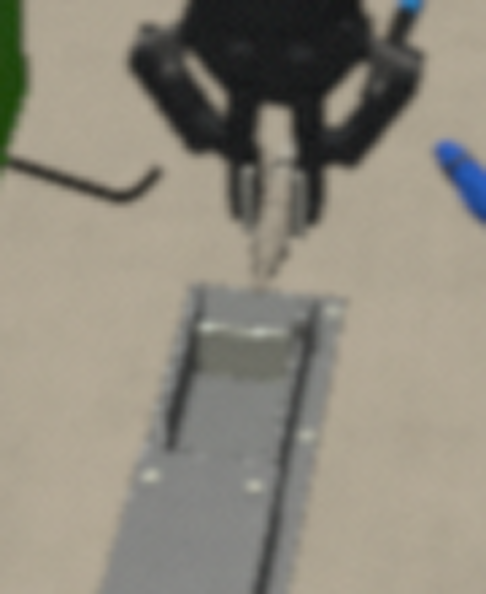

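View pics/top_5.png

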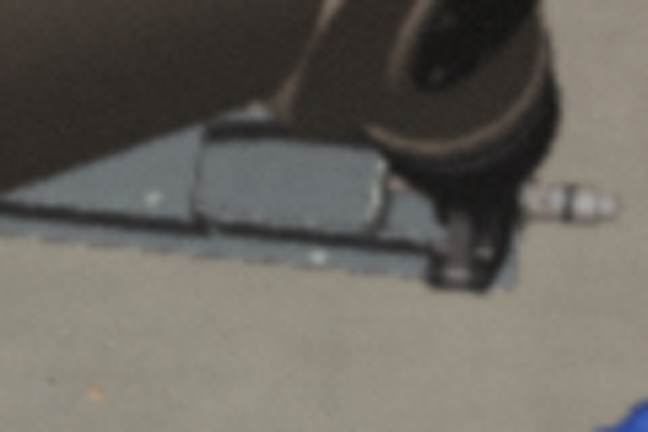

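```bash
cat >> h.py <<'E'
def ray(f,uv,off,s,z):
    R,K,t=f["R"],f["intrinsics"],f["t"];C=-R.T@t;u=(np.array(uv)+.5)/s-.5+off
    d=R.T@np.linalg.inv(K)@[u[0],u[1],1];return C+d*(z-C[2])/d[2]
def mag(X):
    X=np.asarray(X);d=X[:2]-[.5482,-.0506];a=np.radians(87.15);return np.array([d[0]*np.cos(a)+d[1]*np.sin(a),-d[0]*np.sin(a)+d[1]*np.cos(a),X[2]])*1000
E
python3 -c "
from h import *
g=dict(np.load('f5_side.npz'));f=dict(np.load('f5_top.npz'))
for X in(ray(g,(262,278),(190,175),5.4,.049),ray(f,(618,208),(120,140),5.4,.049),ray(f,(392,183),(120,140),5.4,.049),(.542,-.1112,0)):print(np.round(X,4),mag(X).round(1))"
```

```text
[ 0.5433 -0.0718  0.049 ] [-21.4   3.8  49. ]
[ 0.538  -0.1632  0.049 ] [-113.     4.5   49. ]
[ 0.5439 -0.0588  0.049 ] [-8.4  3.9 49. ]
[ 0.542  -0.1112  0.    ] [-60.8   3.2   0. ]
```

>>> apply_moves:
  dp:
    - [0.028, -0.005, 0]
    - [0, 0, 0.08]
    - [0, 0, 0.1]
    - [0, 0, 0.07]
    - [0, 0, 0]
    - [0, 0, 0]
  twist:
    - [0, 0, 0]
    - [0, 0, -0.001]
    - [0, 0, 0]
    - [0, 0, 0]
    - [0, 0, 0]
    - [0, 0, 0]
  jaw: [235, 235, 235, 235, 235, 235]

```text
clock: 9.3
tcp_pos: [0.5466, -0.1105, 0.1868]
orientation: [-3.139, 0.078, 0.001]
contact_force: [0.1, 0.6, -1.4]
grip_width: 0.0154
```

```bash
python3 -c "
from snap import *
from h import mag
o,_=st();to((.5461,-.0925,.184));print(mag(o['tcp_pos']));snap('6')"
```

```text
pos [ 0.5466 -0.1105  0.1868] ang -2.86 tilt 0.09 tool z [-7.0e-04  1.4e-03 -1.0e+00] F [ 0.13  0.6  -1.36] w 0.015407779000054652 t 9.3 q [-0.37  0.68  0.61  2.02 -0.65  0.64  0.62]
(0.5461, -0.0925, 0.184) total units [-0.0114 -0.1499  0.0232] rows 1 each [-0.0114 -0.1499  0.0232]
[-59.94187975  -1.35339076 186.75258003]
```

View pics/side_6.png

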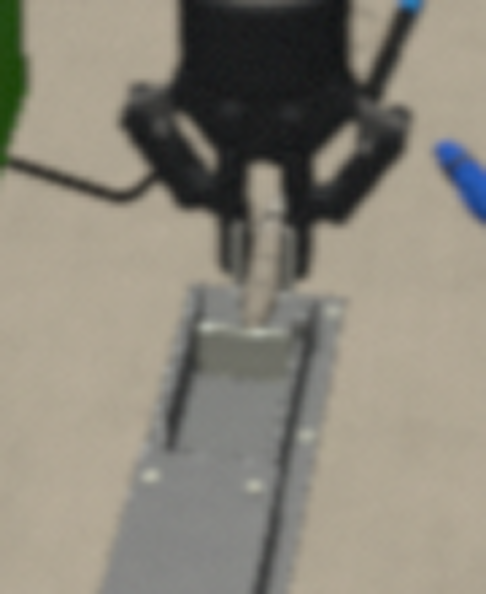

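>>> apply_moves:
  dp:
    - [0, -0.05, 0.01]
    - [0, -0.05, 0.01]
    - [0, -0.05, 0]
    - [0, 0, 0]
    - [0, 0, 0]
  twist:
    - [0, 0, 0]
    - [0, 0, 0]
    - [0, 0, 0]
    - [0, 0, 0]
    - [0, 0, 0]
  jaw: [235, 235, 235, 235, 235]

```text
clock: 9.9
tcp_pos: [0.5485, -0.0927, 0.186]
orientation: [3.138, -0.08, 0.007]
contact_force: [1.1, -2.3, -2.6]
grip_width: 0.0152
```

```bash
python3 -c "
from snap import *
from h import mag
o,_=st();to((.5461,-.0925,.182));print(mag(o['tcp_pos']));snap('7')"
```

```text
pos [ 0.5485 -0.0927  0.186 ] ang -2.93 tilt 0.28 tool z [ 0.0042 -0.0023 -1.    ] F [ 1.1  -2.28 -2.64] w 0.015200596927519301 t 9.9 q [-0.4   0.68  0.61  2.02 -0.65  0.63  0.59]
(0.5461, -0.0925, 0.182) total units [-0.0198 -0.0009  0.0328] rows 1 each [-0.0198 -0.0009  0.0328]
[-42.06059954  -2.3497918  185.95240261]
```

View pics/side_7.png

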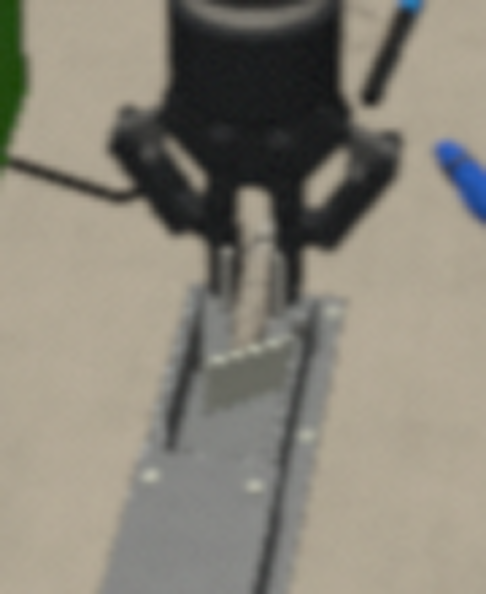

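>>> apply_moves:
  dp:
    - [-0.018, 0, 0.015]
    - [0, 0, 0.015]
    - [0, 0, 0]
    - [0, 0, 0]
    - [0, 0, 0]
    - [0, 0, 0]
    - [0, 0, 0]
    - [0, 0, 0]
  twist:
    - [0, 0, 0]
    - [0, 0, 0]
    - [0, 0, 0]
    - [0, 0, 0]
    - [0, 0, 0]
    - [0, 0, 0]
    - [0, 0, 0]
    - [0, 0, 0]
  jaw: [235, 235, 235, 225, 215, 190, 155, 155]

```text
clock: 10.8
tcp_pos: [0.5463, -0.0919, 0.1823]
orientation: [-3.14, 0.08, -0.006]
contact_force: [-0.4, -0.1, -0.5]
grip_width: 0.0334
```

```bash
python3 -c "
from snap import *
from h import mag
o,_=st();to();print(mag(o['tcp_pos']));snap('8')"
```

```text
pos [ 0.5463 -0.0919  0.1823] ang -2.93 tilt 0.23 tool z [ 3.9e-03  6.0e-04 -1.0e+00] F [-0.38 -0.11 -0.54] w 0.033383316586522604 t 10.8 q [-0.4   0.68  0.6   2.03 -0.66  0.62  0.6 ]
[-41.34900787  -0.18328664 182.29392917]
```

View pics/side_8.png

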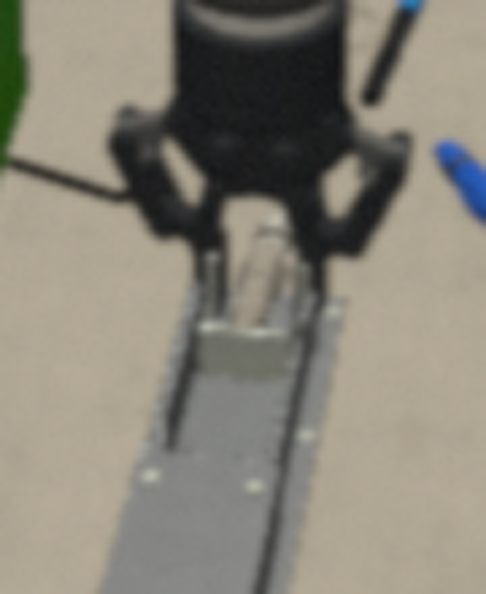

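View pics/top_8.png

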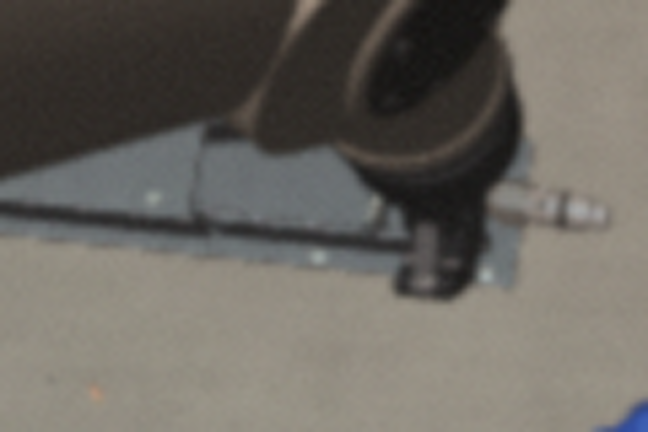

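>>> apply_moves:
  dp:
    - [0, 0, 0]
    - [0, 0.08, 0]
    - [0, 0.08, 0]
    - [0, 0.08, 0]
    - [0, 0.07, 0]
    - [0, 0, 0]
    - [0, 0, 0]
  twist:
    - [0, 0.001, 0]
    - [0, 0, 0]
    - [0, 0, 0]
    - [0, 0, 0]
    - [0, 0, 0]
    - [0, 0, 0]
    - [0, 0, 0]
  jaw: [140, 140, 140, 140, 140, 140, 140]

```text
clock: 11.6
tcp_pos: [0.5439, -0.1339, 0.1824]
orientation: [3.14, -0.084, 0.01]
contact_force: [-0.3, 0.5, -0.1]
grip_width: 0.0386
```

```bash
python3 -c "
from snap import *
from h import mag
o,_=st();to();print(mag(o['tcp_pos']));snap('9')"
```

```text
pos [ 0.5439 -0.1339  0.1824] ang -3.06 tilt 0.36 tool z [ 6.2e-03 -2.0e-04 -1.0e+00] F [-0.33  0.48 -0.06] w 0.03863867835403025 t 11.6 q [-0.32  0.69  0.6   2.01 -0.65  0.63  0.67]
[-83.40708162   0.19842498 182.41456353]
```

View pics/side_9.png

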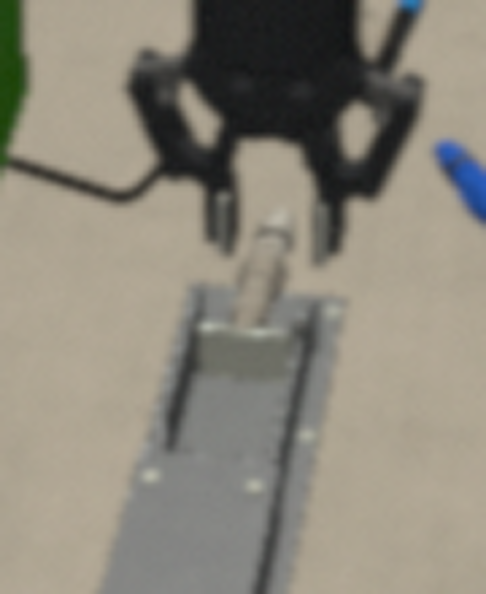

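View pics/top_9.png

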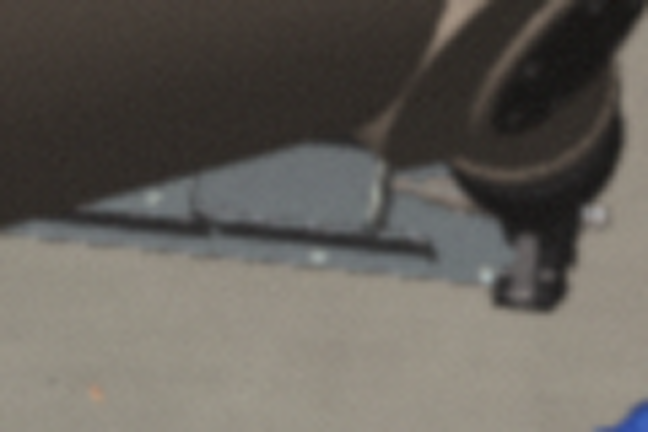

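>>> apply_moves:
  dp:
    - [0, -0.03, 0]
    - [0, 0, 0]
    - [0, 0, 0]
    - [0, 0, 0]
    - [0, 0, 0]
    - [0, 0, 0]
    - [0, 0, 0]
    - [0, 0, 0]
  twist:
    - [0, -0.003, -0.001]
    - [0, 0, 0]
    - [0, 0, 0]
    - [0, 0, 0]
    - [0, 0, 0]
    - [0, 0, 0]
    - [0, 0, 0]
    - [0, 0, 0]
  jaw: [140, 140, 170, 200, 230, 230, 230, 230]
  grip_force: 25

```text
clock: 12.5
tcp_pos: [0.5449, -0.1278, 0.1825]
orientation: [-3.14, 0.075, -0.0]
contact_force: [1.0, 0.1, 0.5]
grip_width: 0.0153
```

```bash
python3 -c "
from snap import *
from h import mag
o,_=st();to();print(mag(o['tcp_pos']));snap('10')"
```

```text
pos [ 0.5449 -0.1278  0.1825] ang -2.73 tilt 0.04 tool z [ 2.e-04  7.e-04 -1.e+00] F [1.02 0.07 0.52] w 0.015329896301263073 t 12.5 q [-0.33  0.69  0.6   2.01 -0.65  0.64  0.66]
[-77.30553732  -0.49500333 182.52509464]
```

View pics/side_10.png

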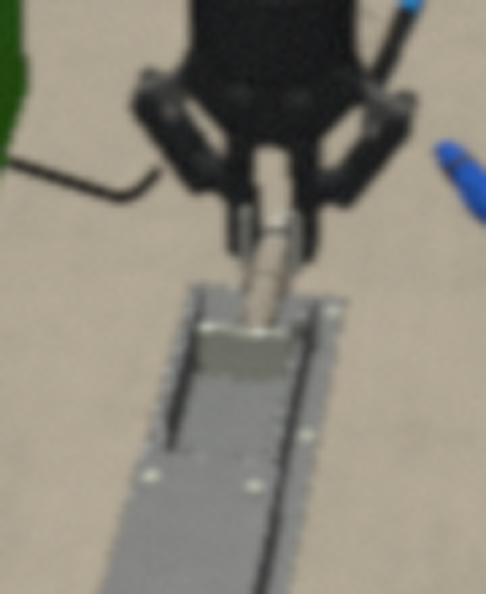

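>>> apply_moves:
  dp:
    - [0, 0, -0.01]
    - [0, -0.05, 0]
    - [0, -0.05, 0]
    - [0, -0.05, 0]
    - [0, -0.05, 0]
    - [0, -0.05, 0]
    - [0, 0, 0]
    - [0, 0, 0]
  twist:
    - [0, 0, 0]
    - [0, 0, 0]
    - [0, 0, 0]
    - [0, 0, 0]
    - [0, 0, 0]
    - [0, 0, 0]
    - [0, 0, 0]
    - [0, 0, 0]
  jaw: [230, 230, 230, 230, 230, 230, 230, 230]

```text
clock: 13.4
tcp_pos: [0.547, -0.0961, 0.1837]
orientation: [3.138, -0.076, 0.005]
contact_force: [1.0, -1.8, -2.5]
grip_width: 0.0156
```

```bash
python3 -c "
from snap import *
from h import mag
o,_=st();to();print(mag(o['tcp_pos']));snap('11')"
```

```text
pos [ 0.547  -0.0961  0.1837] ang -2.78 tilt 0.23 tool z [ 0.0028 -0.0029 -1.    ] F [ 0.96 -1.82 -2.47] w 0.015569295977366743 t 13.4 q [-0.4   0.68  0.61  2.02 -0.65  0.63  0.6 ]
[-45.51304699  -1.09163674 183.73837005]
```

View pics/side_11.png

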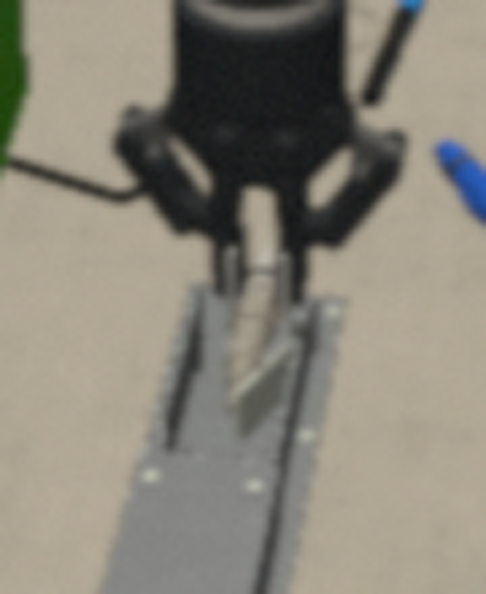

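View pics/top_11.png

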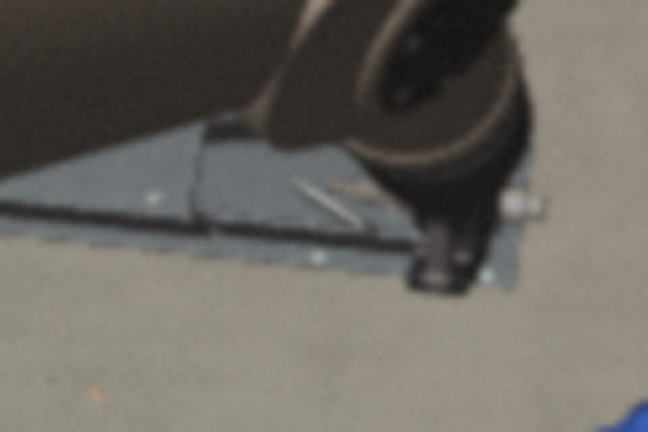

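>>> apply_moves:
  dp:
    - [-0.005, -0.045, 0]
    - [0, 0, 0.01]
    - [0, 0, 0.006]
    - [0, 0, 0]
    - [0, 0, 0]
    - [0, 0, 0]
    - [0, 0, 0]
    - [0, 0, 0]
  twist:
    - [0, 0, 0]
    - [0, 0, 0]
    - [0, 0, 0]
    - [0, 0, 0]
    - [0, 0, 0]
    - [0, 0, 0]
    - [0, 0, 0]
    - [0, 0, 0]
  jaw: [230, 230, 230, 225, 215, 190, 150, 150]

```text
clock: 14.3
tcp_pos: [0.5458, -0.0902, 0.1821]
orientation: [-3.14, 0.077, -0.001]
contact_force: [-0.3, -0.3, 0.0]
grip_width: 0.035
```

```bash
python3 -c "
from snap import *
from h import mag
o,_=st();to();print(mag(o['tcp_pos']));snap('12')"
```

```text
pos [ 0.5458 -0.0902  0.1821] ang -2.81 tilt 0.03 tool z [ 4.e-04  3.e-04 -1.e+00] F [-0.26 -0.28  0.05] w 0.03504206377854004 t 14.3 q [-0.4   0.68  0.6   2.03 -0.66  0.63  0.6 ]
[-39.69944091   0.39113589 182.12441176]
```

View pics/side_12.png

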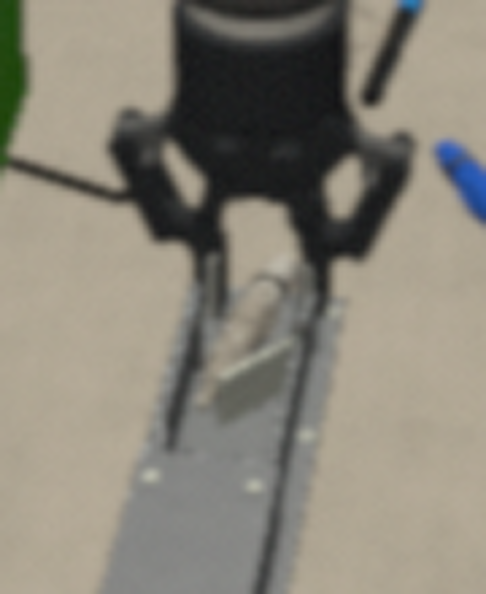

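View pics/top_12.png

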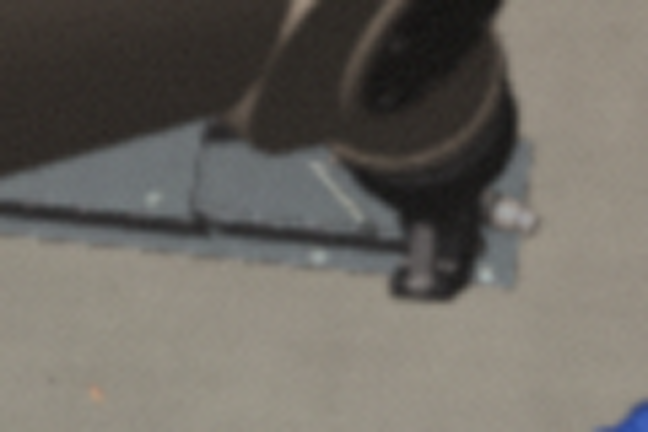

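>>> apply_moves:
  dp:
    - [0, 0, 0]
    - [0, 0.05, 0]
    - [0, 0.06, 0]
    - [0, 0.06, 0]
    - [0, 0, 0]
    - [0, 0, 0]
    - [0, 0, 0]
    - [0, 0, 0]
    - [0, 0, 0]
    - [0, 0, 0]
  twist:
    - [0, 0, 0]
    - [0, 0, 0]
    - [0, 0, 0]
    - [0, 0, 0]
    - [0, 0, 0]
    - [0, 0, 0]
    - [0, 0, 0]
    - [0, 0, 0]
    - [0, 0, 0]
    - [0, 0, 0]
  jaw: [137, 137, 137, 137, 137, 170, 200, 230, 230, 230]

```text
clock: 15.4
tcp_pos: [0.5453, -0.1136, 0.1824]
orientation: [3.139, -0.08, 0.004]
contact_force: [0.9, -1.9, -0.7]
grip_width: 0.0168
```

```bash
python3 -c "
from snap import *
from h import mag
o,_=st();to();print(mag(o['tcp_pos']));snap('13')"
```

```text
pos [ 0.5453 -0.1136  0.1824] ang -2.93 tilt 0.18 tool z [ 0.0026 -0.0016 -1.    ] F [ 0.87 -1.87 -0.66] w 0.016819107418616017 t 15.4 q [-0.36  0.69  0.6   2.02 -0.65  0.63  0.63]
[-63.10921657  -0.20798924 182.40639071]
```

View pics/side_13.png

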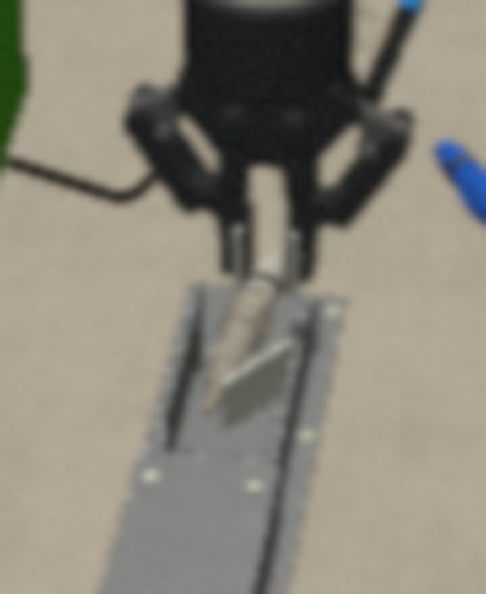

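View pics/top_13.png

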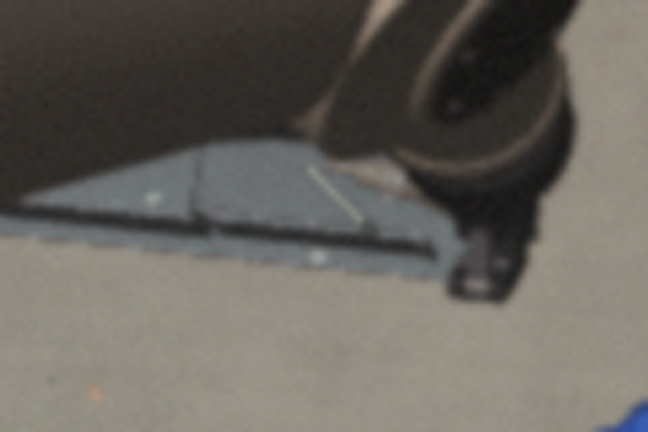

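>>> apply_moves:
  dp:
    - [0, 0, -0.005]
    - [0, -0.05, 0]
    - [0, -0.05, 0]
    - [0, -0.05, 0]
    - [0, -0.03, 0]
    - [0, 0, 0]
    - [0, 0, 0]
  twist:
    - [0, 0, 0]
    - [0, 0, 0]
    - [0, 0, 0]
    - [0, 0, 0]
    - [0, 0, 0]
    - [0, 0, 0]
    - [0, 0, 0]
  jaw: [230, 230, 230, 230, 230, 230, 230]

```text
clock: 16.2
tcp_pos: [0.5466, -0.0891, 0.1828]
orientation: [3.139, -0.077, 0.004]
contact_force: [1.3, -1.0, -1.3]
grip_width: 0.0172
```

```bash
python3 -c "
from snap import *
from h import mag
o,_=st();to();print(mag(o['tcp_pos']));snap('14')"
```

```text
pos [ 0.5466 -0.0891  0.1828] ang -2.82 tilt 0.17 tool z [ 0.0025 -0.0014 -1.    ] F [ 1.33 -0.98 -1.29] w 0.017181547113204104 t 16.2 q [-0.41  0.68  0.61  2.03 -0.66  0.63  0.59]
[-38.48235346  -0.31867516 182.8382571 ]
```

View pics/side_14.png

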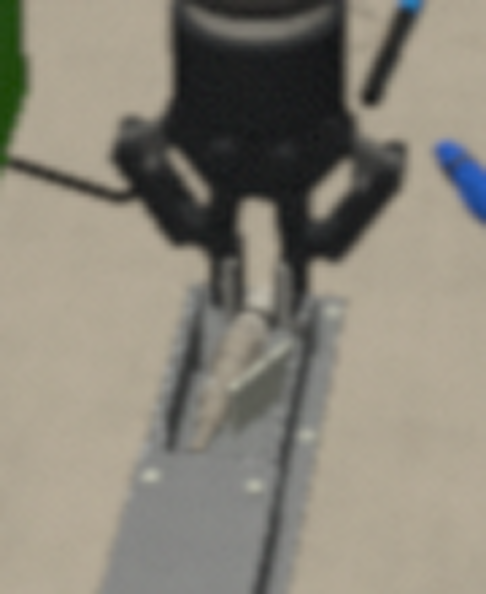

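View pics/top_14.png

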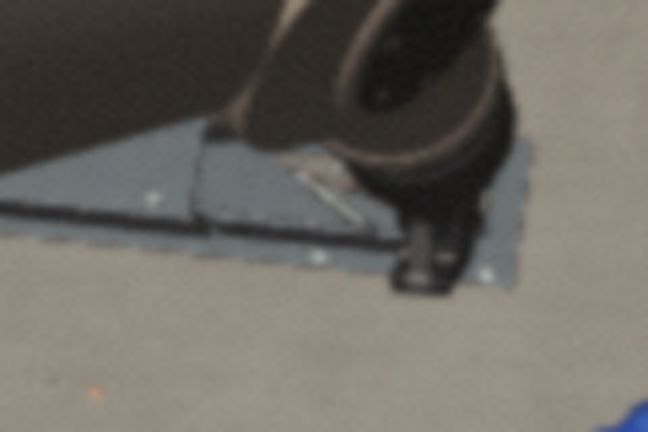

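>>> apply_moves:
  dp:
    - [0, 0, 0.005]
    - [0, 0, 0]
    - [0, 0, 0]
    - [0, 0, 0]
    - [0, 0, 0]
    - [0, 0.06, 0]
    - [0, 0.07, 0]
    - [0, 0.07, 0]
    - [0, 0.07, 0]
    - [0, 0, 0]
    - [0, 0, 0]
  twist:
    - [0, 0, 0]
    - [0, 0, 0]
    - [0, 0, 0]
    - [0, 0, 0]
    - [0, 0, 0]
    - [0, 0, 0]
    - [0, 0, 0]
    - [0, 0, 0]
    - [0, 0, 0]
    - [0, 0, 0]
    - [0, 0, 0]
  jaw: [230, 220, 200, 160, 137, 137, 137, 137, 137, 137, 137]

```text
clock: 17.4
tcp_pos: [0.5433, -0.1258, 0.1819]
orientation: [3.141, -0.081, -0.001]
contact_force: [-0.1, 0.4, -0.2]
grip_width: 0.0394
```

```bash
python3 -c "
from snap import *
from h import mag
o,_=st();to();print(mag(o['tcp_pos']));snap('15')"
```

```text
pos [ 0.5433 -0.1258  0.1819] ang -2.95 tilt 0.05 tool z [-9.e-04 -0.e+00 -1.e+00] F [-0.1   0.42 -0.22] w 0.039364445337656595 t 17.4 q [-0.33  0.69  0.6   2.02 -0.65  0.63  0.65]
[-75.38275844   1.16209265 181.92894273]
```

View pics/side_15.png

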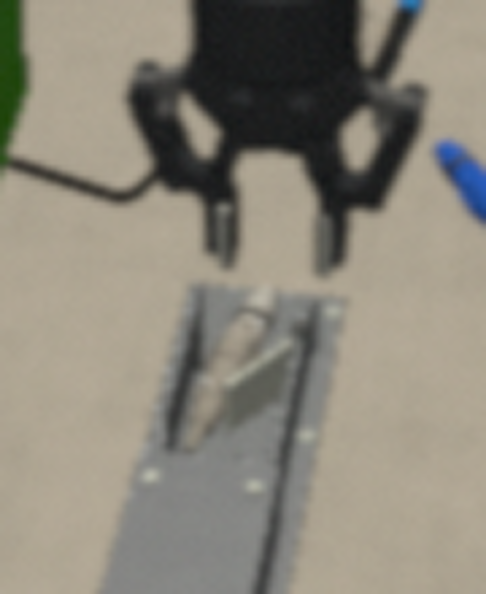

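View pics/top_15.png

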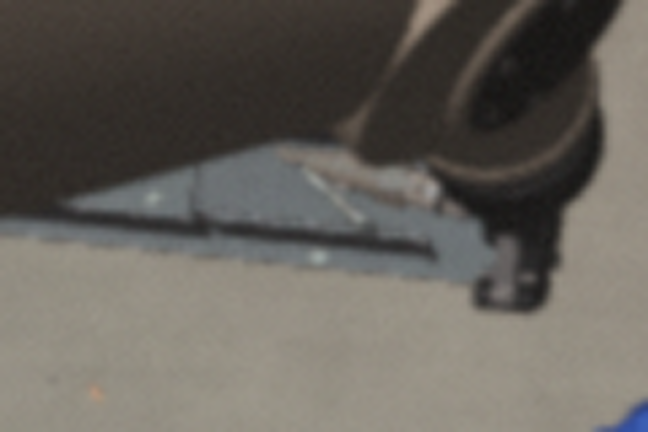

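>>> apply_moves:
  dp:
    - [0.008, 0, 0.012]
    - [0, 0, 0]
    - [0, 0, 0]
    - [0, 0, 0]
    - [0, 0, 0]
    - [0, 0, 0]
  twist:
    - [0, 0, -0.001]
    - [0, 0, 0]
    - [0, 0, 0]
    - [0, 0, 0]
    - [0, 0, 0]
    - [0, 0, 0]
  jaw: [180, 220, 255, 255, 255, 255]

```text
clock: 18.1
tcp_pos: [0.5447, -0.1239, 0.1802]
orientation: [-3.14, 0.072, 0.002]
contact_force: [0.1, 0.7, 0.2]
grip_width: -0.0001
```

```bash
python3 -c "
from snap import *
from h import *
o,_=st();to();print(mag(o['tcp_pos']));snap('16')
g=dict(np.load('f15_side.npz'))
for uv in((265,290),(190,448)):print(mag(ray(g,uv,(190,175),5.4,.0125)))"
```

```text
pos [ 0.5447 -0.1239  0.1802] ang -2.64 tilt 0.08 tool z [-1.2e-03  8.0e-04 -1.0e+00] F [0.1  0.75 0.24] w -0.00010214651436808695 t 18.1 q [-0.34  0.69  0.6   2.02 -0.65  0.63  0.65]
[-7.33679267e+01 -1.32109816e-01  1.80184081e+02]
[-55.57932283  -0.45575416  12.5       ]
[ 50.78043983 -15.72070311  12.5       ]
```

View pics/side_16.png

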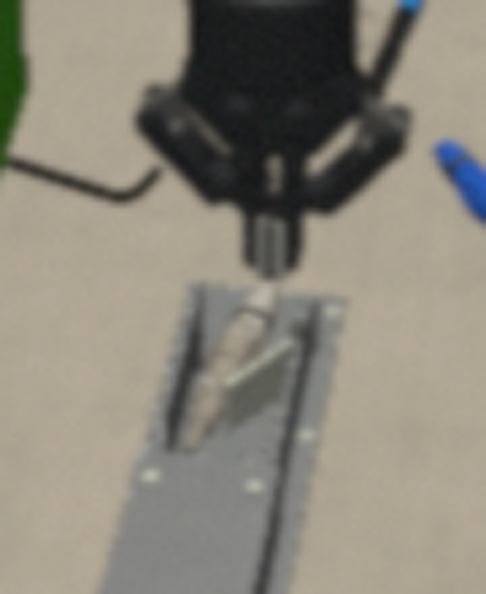

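>>> apply_moves:
  dp:
    - [0, -0.05, 0]
    - [0, -0.05, 0]
    - [0, -0.05, 0]
    - [0, -0.05, 0]
    - [0, -0.05, 0]
    - [0, -0.05, 0]
    - [0, 0, 0]
    - [0, 0, 0]
  twist:
    - [0, 0, 0]
    - [0, 0, 0]
    - [0, 0, 0]
    - [0, 0, 0]
    - [0, 0, 0]
    - [0, 0, 0]
    - [0, 0, 0]
    - [0, 0, 0]
  jaw: [255, 255, 255, 255, 255, 255, 255, 255]

```text
clock: 19.0
tcp_pos: [0.5465, -0.0859, 0.1804]
orientation: [3.138, -0.074, 0.0]
contact_force: [-0.3, -3.3, -0.1]
grip_width: 0.0001
```

```bash
python3 -c "
from snap import *
from h import *
o,_=st();to();print(mag(o['tcp_pos']));snap('17')"
```

```text
pos [ 0.5465 -0.0859  0.1804] ang -2.69 tilt 0.13 tool z [ 1.0e-04 -2.3e-03 -1.0e+00] F [-0.35 -3.34 -0.15] w 0.00011137985248599013 t 19.0 q [-0.41  0.69  0.6   2.03 -0.66  0.62  0.59]
[-3.53232988e+01 -9.34118670e-02  1.80411192e+02]
```

View pics/side_17.png

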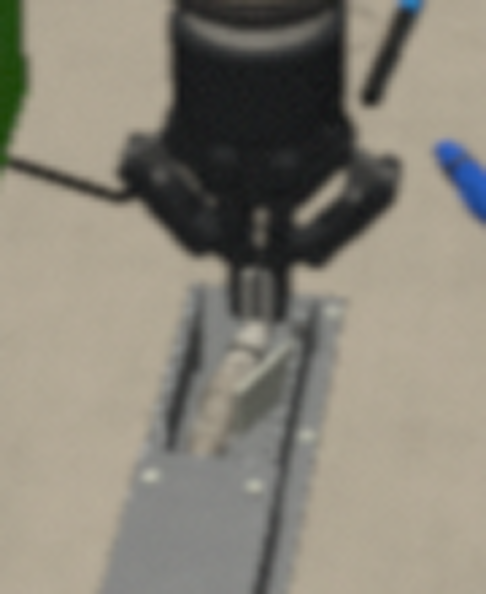

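>>> apply_moves:
  dp:
    - [0, -0.05, 0]
    - [0, -0.05, 0]
    - [0, -0.05, 0]
    - [0, -0.05, 0]
    - [0, -0.05, 0]
    - [0, -0.05, 0]
    - [0, 0, 0]
    - [0, 0, 0]
  twist:
    - [0, 0, 0]
    - [0, 0, 0]
    - [0, 0, 0]
    - [0, 0, 0]
    - [0, 0, 0]
    - [0, 0, 0]
    - [0, 0, 0]
    - [0, 0, 0]
  jaw: [255, 255, 255, 255, 255, 255, 255, 255]

```text
clock: 19.9
tcp_pos: [0.549, -0.0466, 0.1805]
orientation: [3.139, -0.074, 0.003]
contact_force: [0.3, -2.4, -0.7]
grip_width: 0.0001
```

```bash
python3 -c "
from snap import *
from h import *
o,_=st();to();print(mag(o['tcp_pos']));snap('18')"
```

```text
pos [ 0.549  -0.0466  0.1805] ang -2.7 tilt 0.15 tool z [ 0.0016 -0.002  -1.    ] F [ 0.34 -2.39 -0.72] w 8.370289094263565e-05 t 19.9 q [-0.49  0.69  0.61  2.04 -0.67  0.62  0.53]
[  4.03876005  -0.63709983 180.51950371]
```

View pics/side_18.png

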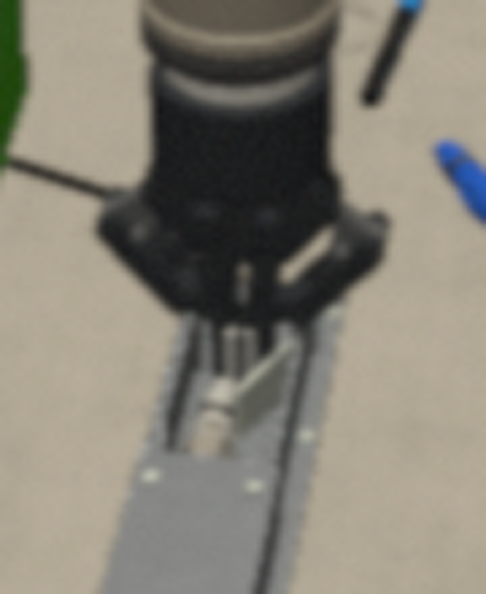

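View pics/top_18.png

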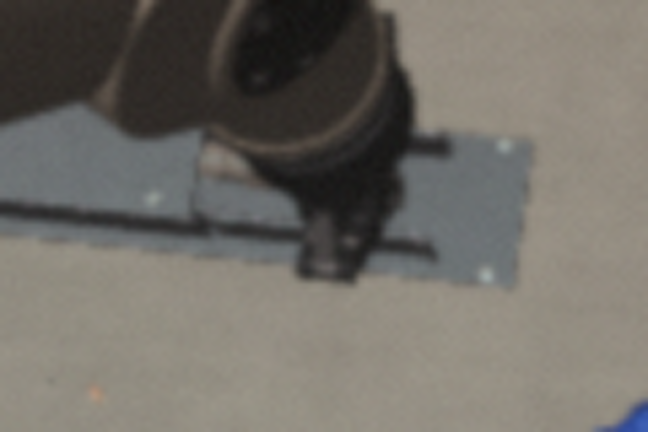

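```bash
python3 -c "
from h import *
g=dict(np.load('f18_side.npz'))
for uv in((222,380),(240,370),(210,455)):print(mag(ray(g,uv,(190,175),5.4,.0195)))"
```

```text
[14.65476939 -8.1792738  19.5       ]
[ 7.18816187 -1.47162013 19.5       ]
[60.57407849 -5.16872068 19.5       ]
```

>>> apply_moves:
  dp:
    - [0.01, -0.03, 0]
    - [0, -0.03, 0]
    - [0, -0.03, 0]
    - [0, -0.03, 0]
    - [0, -0.03, 0]
    - [0, -0.03, 0]
    - [0, 0, 0]
  twist:
    - [0, 0, 0]
    - [0, 0, 0]
    - [0, 0, 0]
    - [0, 0, 0]
    - [0, 0, 0]
    - [0, 0, 0]
    - [0, 0, 0]
  jaw: [255, 255, 255, 255, 255, 255, 255]

```text
clock: 20.7
tcp_pos: [0.5524, -0.0256, 0.181]
orientation: [3.136, -0.078, 0.008]
contact_force: [2.0, -1.1, -0.7]
grip_width: -0.0003
```

```bash
python3 -c "
from snap import *
from h import *
o,_=st();to();print(mag(o['tcp_pos']));snap('19')"
```

```text
pos [ 0.5524 -0.0256  0.181 ] ang -2.86 tilt 0.4 tool z [ 0.005  -0.0049 -1.    ] F [ 1.97 -1.08 -0.65] w -0.0003286716461378818 t 20.7 q [-0.53  0.69  0.61  2.03 -0.67  0.62  0.49]
[ 25.18335796  -2.90202072 181.02263112]
```

View pics/side_19.png

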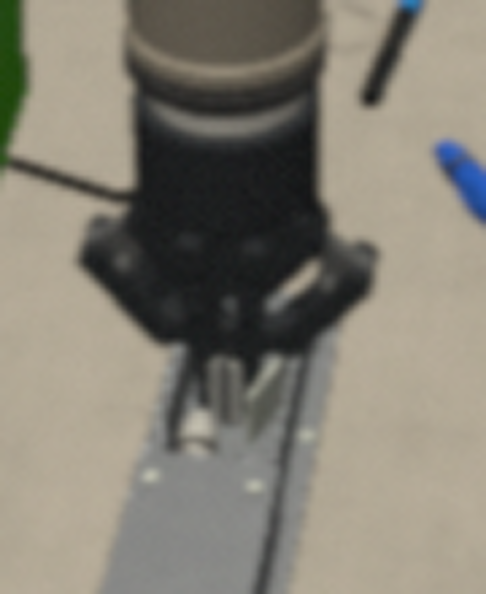

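```bash
python3 -c "
from h import *
import cv2
g=dict(np.load('f19_side.npz'))
c=g['color'][230:275,210:255,::-1];cv2.imwrite('pics/z19.png',cv2.resize(c,None,fx=13,fy=13,interpolation=cv2.INTER_CUBIC))
for uv in((200,410),(180,450),(215,450)):print(mag(ray(g,uv,(190,175),5.4,.0195)))
print(mag(ray(g,(178,400),(190,175),5.4,.037)),mag(ray(g,(172,450),(190,175),5.4,.003)))"
```

```text
[ 34.54507039 -14.26139103  19.5       ]
[ 59.52054196 -18.18899319  19.5       ]
[57.36468694 -3.61237296 19.5       ]
[ 47.97728376 -20.82976398  37.        ] [ 43.66027769 -25.17474521   3.        ]
```

View pics/z19.png

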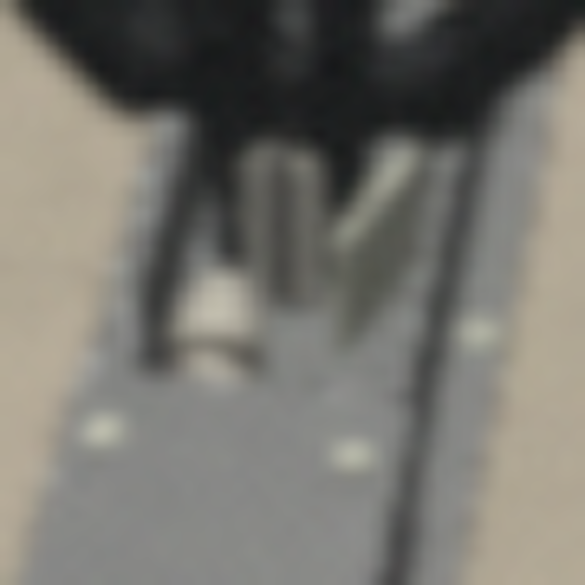

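>>> apply_moves:
  dp:
    - [0, 0.025, 0]
    - [0, 0, 0]
    - [0.03, 0, 0]
    - [0, 0, 0]
    - [0, 0, 0]
  twist:
    - [0.002, -0.002, 0]
    - [0, 0, 0]
    - [0, 0, 0]
    - [0, 0, 0]
    - [0, 0, 0]
  jaw: [255, 255, 255, 255, 255]

```text
clock: 21.3
tcp_pos: [0.5564, -0.0286, 0.1812]
orientation: [-3.139, 0.078, -0.001]
contact_force: [2.8, -1.2, -0.4]
grip_width: 0.0001
```

```bash
python3 -c "
from snap import *
from h import *
o,_=st();to();print(mag(o['tcp_pos']));snap('20')
g=dict(np.load('f20_side.npz'))
c=g['color'][230:275,210:255,::-1];cv2.imwrite('pics/z20.png',cv2.resize(c,None,fx=13,fy=13,interpolation=cv2.INTER_CUBIC))"
```

```text
pos [ 0.5564 -0.0286  0.1812] ang -2.86 tilt 0.11 tool z [ 9.0e-04  1.7e-03 -1.0e+00] F [ 2.79 -1.23 -0.44] w 8.206834673281084e-05 t 21.3 q [-0.52  0.69  0.61  2.02 -0.67  0.63  0.49]
[ 22.34808123  -7.08069146 181.15473086]
```

View pics/z20.png

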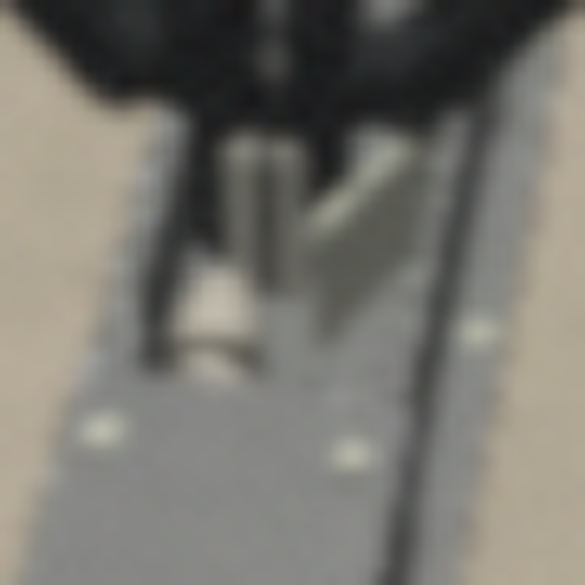

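>>> apply_moves:
  dp:
    - [0, -0.025, 0]
    - [0, -0.025, 0]
    - [0, -0.025, 0]
    - [0, -0.02, 0]
    - [0, 0, 0]
  twist:
    - [0, 0, 0]
    - [0, 0, 0]
    - [0, 0, 0]
    - [0, 0, 0]
    - [0, 0, 0]
  jaw: [255, 255, 255, 255, 255]

```text
clock: 21.9
tcp_pos: [0.5562, -0.0178, 0.1812]
orientation: [3.14, -0.081, 0.0]
contact_force: [-0.0, -2.7, 0.3]
grip_width: -0.0
```

```bash
cat > z.py <<'E'
from snap import *
from h import *
k=sys.argv[1]
o,_=st();to();print(mag(o['tcp_pos']));
g=r.grab_frame("side");np.savez(f"f{k}_side.npz",**g)
c=g['color'][230:275,205:250,::-1];cv2.imwrite(f'pics/z{k}.png',cv2.resize(c,None,fx=13,fy=13,interpolation=cv2.INTER_CUBIC))
E
python3 z.py 21
```

```text
pos [ 0.5562 -0.0178  0.1812] ang -2.94 tilt 0.04 tool z [ 1.e-04 -6.e-04 -1.e+00] F [-0.04 -2.69  0.33] w -1.0237626746315662e-05 t 21.9 q [-0.54  0.69  0.61  2.02 -0.67  0.63  0.47]
[ 33.14655978  -6.37621232 181.17612076]
```

View pics/z21.png

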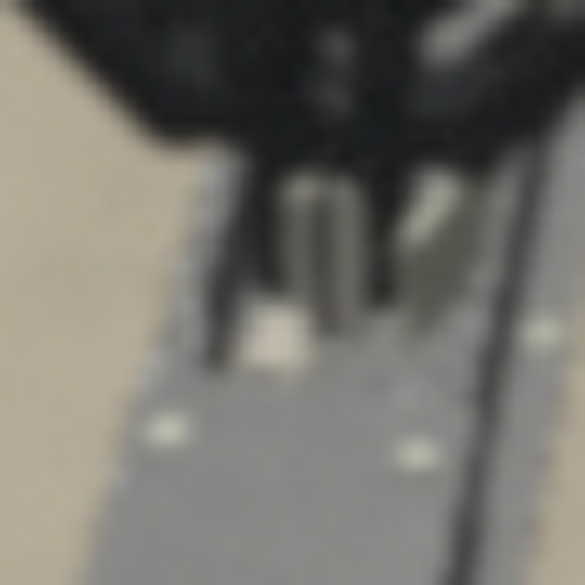

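>>> apply_moves:
  dp:
    - [-0.015, -0.015, 0]
    - [0, -0.015, 0]
    - [0, 0, 0]
  twist:
    - [0, 0, 0]
    - [0, 0, 0]
    - [0, 0, 0]
  jaw: [255, 255, 255]

```text
clock: 22.25
tcp_pos: [0.5545, -0.0138, 0.1812]
orientation: [3.14, -0.081, 0.0]
contact_force: [2.3, -1.0, 0.9]
grip_width: -0.0001
```

>>> apply_moves:
  dp:
    - [0, -0.015, 0]
    - [0, -0.015, 0]
    - [0, 0, 0]
  twist:
    - [0, 0, 0]
    - [0, 0, 0]
    - [0, 0, 0]
  jaw: [255, 255, 255]

```text
clock: 22.55
tcp_pos: [0.5546, -0.0097, 0.1812]
orientation: [3.141, -0.08, -0.0]
contact_force: [1.4, -2.1, 0.6]
grip_width: 0.0001
```

```bash
python3 z.py 22
```

```text
pos [ 0.5546 -0.0097  0.1812] ang -2.93 tilt 0.0 tool z [-0. -0. -1.] F [ 1.35 -2.13  0.58] w 5.907617678971912e-05 t 22.55 q [-0.56  0.69  0.61  2.03 -0.67  0.63  0.46]
[ 41.19443607  -4.39848493 181.16324735]
```

View pics/z22.png

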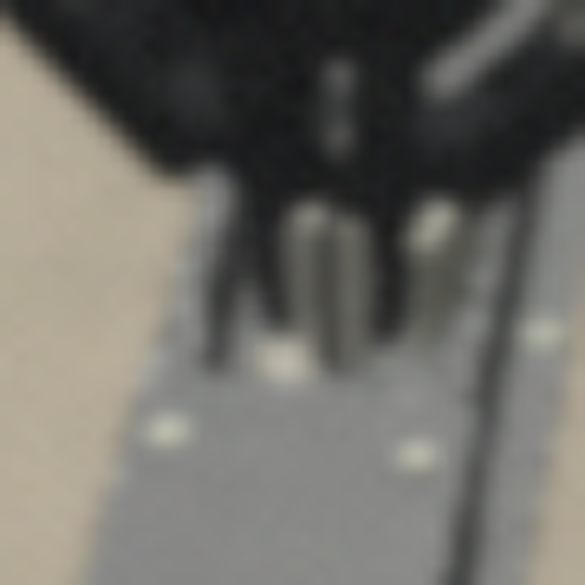

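>>> apply_moves:
  dp:
    - [0, -0.012, 0]
    - [0, 0, 0]
  twist:
    - [0, 0, 0]
    - [0, 0, 0]
  jaw: [255, 255]

```text
clock: 22.8
tcp_pos: [0.5547, -0.0083, 0.1812]
orientation: [3.14, -0.081, -0.0]
contact_force: [1.7, -2.4, 0.4]
grip_width: 0.0
```

>>> apply_moves:
  dp:
    - [0, -0.012, 0]
    - [0, 0, 0]
  twist:
    - [0, 0, 0]
    - [0, 0, 0]
  jaw: [255, 255]

```text
clock: 23.0
tcp_pos: [0.5546, -0.0078, 0.1812]
orientation: [3.139, -0.082, 0.0]
contact_force: [1.7, -1.0, 1.1]
grip_width: -0.0001
```

>>> apply_moves:
  dp:
    - [0, -0.012, 0]
    - [0, 0, 0]
  twist:
    - [0, 0, 0]
    - [0, 0, 0]
  jaw: [255, 255]

```text
clock: 23.2
tcp_pos: [0.5545, -0.0073, 0.1812]
orientation: [3.137, -0.084, 0.0]
contact_force: [2.0, -1.8, 0.7]
grip_width: -0.0001
```

>>> apply_moves:
  dp:
    - [0, -0.015, 0]
    - [0, -0.015, 0]
    - [0, 0, 0]
  twist:
    - [0, 0, -0.001]
    - [0, 0, 0]
    - [0, 0, 0]
  jaw: [255, 255, 255]

```text
clock: 23.5
tcp_pos: [0.5543, -0.006, 0.1813]
orientation: [3.134, -0.084, 0.001]
contact_force: [2.1, -1.7, -0.4]
grip_width: -0.0002
```

```bash
python3 z.py 23
```

```text
pos [ 0.5543 -0.006   0.1813] ang -3.06 tilt 0.39 tool z [ 6.0e-04 -6.8e-03 -1.0e+00] F [ 2.12 -1.71 -0.39] w -0.00019274740569256898 t 23.5 q [-0.57  0.69  0.62  2.03 -0.67  0.63  0.45]
[ 44.84996859  -3.91518799 181.2710325 ]
```

View pics/z23.png

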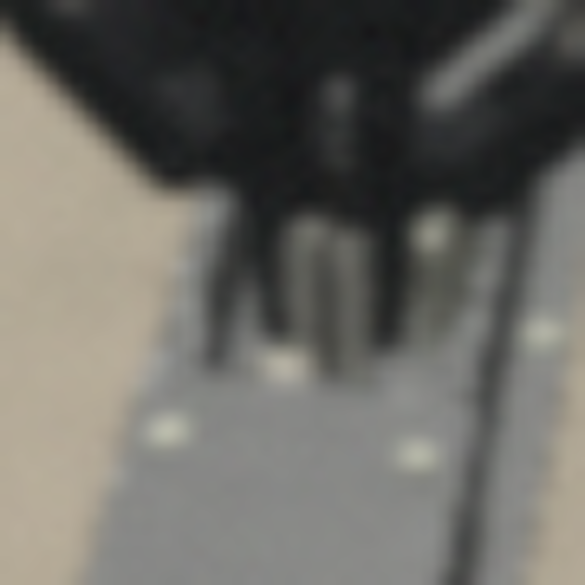

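>>> apply_moves:
  dp:
    - [0, -0.025, 0]
  twist:
    - [-0.003, 0, -0.001]
  jaw: [255]

```text
clock: 23.65
tcp_pos: [0.5543, -0.0042, 0.1813]
orientation: [3.126, -0.082, 0.001]
contact_force: [0.4, -9.2, 1.7]
grip_width: 0.0002
```

>>> apply_moves:
  dp:
    - [0, -0.025, 0]
  twist:
    - [0, 0, 0]
  jaw: [255]

```text
clock: 23.75
tcp_pos: [0.5542, -0.0026, 0.1813]
orientation: [3.123, -0.084, 0.002]
contact_force: [0.6, -9.6, -0.3]
grip_width: 0.0001
```

```bash
python3 z.py 24
```

```text
pos [ 0.5542 -0.0026  0.1813] ang -3.08 tilt 1.0 tool z [ 6.000e-04 -1.740e-02 -9.998e-01] F [ 0.61 -9.59 -0.26] w 6.251051643103366e-05 t 23.75 q [-0.58  0.7   0.63  2.03 -0.66  0.63  0.43]
[ 48.20388989  -3.63588502 181.34235662]
```

View pics/z24.png

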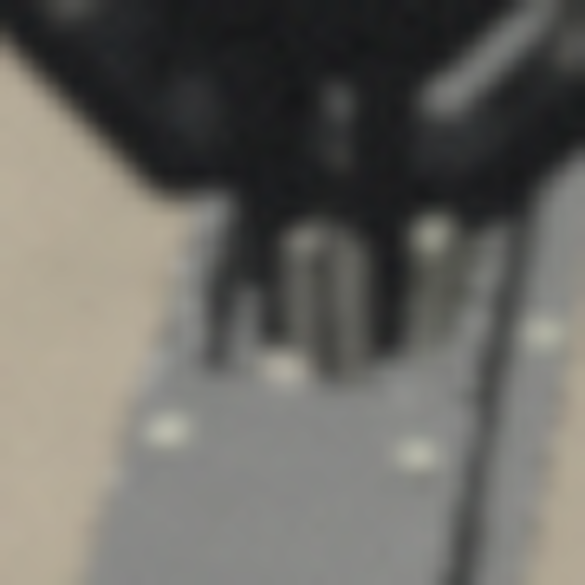

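>>> apply_moves:
  dp:
    - [0, -0.015, 0]
  twist:
    - [0.004, 0, -0.001]
  jaw: [255]

```text
clock: 23.9
tcp_pos: [0.554, -0.0025, 0.1813]
orientation: [3.128, -0.083, 0.002]
contact_force: [0.7, -10.4, 0.1]
grip_width: -0.0001
```

```bash
cat > tip.py <<'E'
from go import *
from h import mag
o,M=st();p=np.array(o["tcp_pos"]);print("tip mag",mag(p+.173*M[:,2]).round(2),"tcp",mag(p).round(2),"F",o["contact_force"].round(2),"M",o["moment"].round(2),"z",M[:,2].round(4),o["clock"])
E
python3 tip.py
```

```text
tip mag [46.25 -3.65  8.33] tcp [ 48.36  -3.36 181.32] F [  0.67 -10.35   0.12] M [-2.14 -0.08 -0.  ] z [ 0.0011 -0.0122 -0.9999] 23.9
```

>>> apply_moves:
  dp:
    - [0, -0.018, 0]
  twist:
    - [0.004, 0, 0]
  jaw: [255]

```text
clock: 24.0
tcp_pos: [0.5536, -0.0025, 0.1813]
orientation: [3.133, -0.086, 0.003]
contact_force: [0.9, -11.3, -0.6]
grip_width: 0.0001
```

```bash
python3 tip.py
```

```text
tip mag [47.12 -3.3   8.29] tcp [ 48.35  -2.98 181.28] F [  0.94 -11.31  -0.55] M [-2.34 -0.09  0.02] z [ 0.0015 -0.0072 -1.    ] 24.0
```

>>> apply_moves:
  dp:
    - [0.003, -0.022, 0]
  twist:
    - [0.004, 0, -0.001]
  jaw: [255]

```text
clock: 24.1
tcp_pos: [0.5535, -0.0024, 0.1812]
orientation: [3.138, -0.086, 0.003]
contact_force: [-0.5, -12.5, -0.8]
grip_width: 0.0001
```

```bash
python3 tip.py
```

```text
tip mag [47.9  -3.21  8.24] tcp [ 48.36  -2.87 181.24] F [ -0.47 -12.51  -0.82] M [-2.6  -0.05 -0.01] z [ 0.0018 -0.0027 -1.    ] 24.1
```

>>> apply_moves:
  dp:
    - [0.003, -0.024, 0]
  twist:
    - [0.003, 0, -0.001]
  jaw: [255]

```text
clock: 24.2
tcp_pos: [0.5533, -0.0024, 0.1812]
orientation: [3.14, -0.087, 0.003]
contact_force: [0.7, -13.2, -0.4]
grip_width: 0.0
```

```bash
python3 tip.py
```

```text
tip mag [48.29 -3.06  8.2 ] tcp [ 48.37  -2.72 181.2 ] F [  0.74 -13.21  -0.44] M [-2.65 -0.06  0.03] z [ 2.e-03 -6.e-04 -1.e+00] 24.2
```

>>> apply_moves:
  dp:
    - [0.003, -0.03, 0]
  twist:
    - [0.003, 0, -0.001]
  jaw: [255]

```text
clock: 24.3
tcp_pos: [0.5532, -0.002, 0.1812]
orientation: [-3.139, 0.088, -0.004]
contact_force: [-0.1, -13.6, -1.0]
grip_width: 0.0
```

```bash
python3 tip.py
```

```text
tip mag [48.98 -2.97  8.18] tcp [ 48.78  -2.58 181.18] F [ -0.07 -13.58  -0.98] M [-2.86 -0.02 -0.03] z [ 0.0023  0.001  -1.    ] 24.3
```

>>> apply_moves:
  dp:
    - [0.003, -0.034, 0]
    - [0.002, -0.032, 0]
    - [0, -0.032, 0]
  twist:
    - [0.002, 0.001, -0.001]
    - [0.001, 0, 0]
    - [0, 0, 0]
  jaw: [255, 255, 255]

```text
clock: 24.6
tcp_pos: [0.5526, -0.0002, 0.1813]
orientation: [3.133, -0.1, 0.009]
contact_force: [1.3, -11.8, -0.4]
grip_width: 0.0001
```

```bash
python3 tip.py
```

```text
tip mag [49.33 -2.83  8.26] tcp [ 50.57  -1.86 181.25] F [  1.26 -11.77  -0.39] M [-2.51 -0.15  0.  ] z [ 0.0053 -0.0074 -1.    ] 24.6
```

>>> apply_moves:
  dp:
    - [0, 0.03, 0]
    - [0, 0.03, 0]
    - [0, 0, 0]
  twist:
    - [0.002, -0.002, -0.002]
    - [0.001, 0, 0]
    - [0, 0, 0]
  jaw: [255, 255, 255]

```text
clock: 24.9
tcp_pos: [0.5521, -0.0078, 0.1812]
orientation: [3.139, -0.094, 0.002]
contact_force: [1.3, -5.0, 0.7]
grip_width: 0.0001
```

```bash
python3 tip.py; python3 z.py 25
```

```text
tip mag [42.75 -1.99  8.2 ] tcp [ 42.99  -1.75 181.2 ] F [ 1.3  -4.99  0.72] M [-0.98 -0.25 -0.  ] z [ 0.0013 -0.0015 -1.    ] 24.9
pos [ 0.5521 -0.0078  0.1812] ang -3.43 tilt 0.11 tool z [ 0.0013 -0.0015 -1.    ] F [ 1.3  -4.99  0.72] w 0.00010688571721143575 t 24.9 q [-0.56  0.69  0.62  2.03 -0.67  0.63  0.45]
[ 42.98656879  -1.74601685 181.19533933]
```

View pics/z25.png

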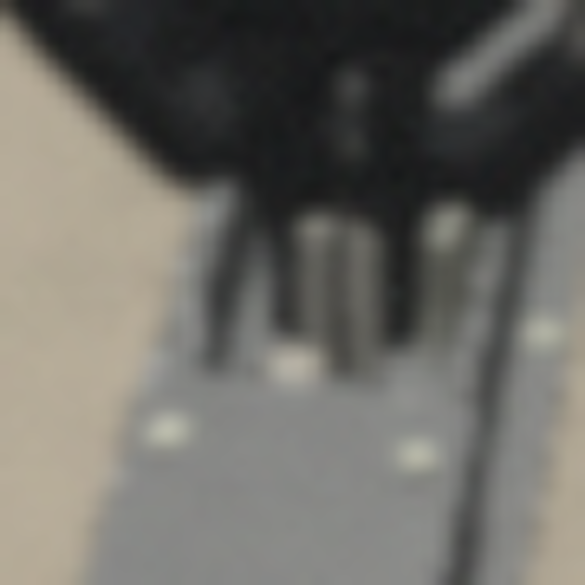

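>>> apply_moves:
  dp:
    - [0, 0.018, 0]
    - [0, 0, 0]
    - [0, 0, 0]
    - [0, 0, 0]
  twist:
    - [0, 0, -0.002]
    - [0, 0, 0]
    - [0, 0, 0]
    - [0, 0, 0]
  jaw: [255, 255, 255, 255]

```text
clock: 25.35
tcp_pos: [0.5523, -0.0081, 0.1812]
orientation: [-3.14, 0.083, -0.003]
contact_force: [2.8, -2.4, 1.5]
grip_width: -0.0001
```

```bash
python3 tip.py; python3 z.py 26
```

```text
tip mag [42.7  -2.27  8.19] tcp [ 42.67  -1.99 181.19] F [ 2.79 -2.45  1.51] M [-0.5  -0.38  0.03] z [ 1.6e-03  1.0e-04 -1.0e+00] 25.35
pos [ 0.5523 -0.0081  0.1812] ang -3.01 tilt 0.09 tool z [ 1.6e-03  1.0e-04 -1.0e+00] F [ 2.79 -2.45  1.51] w -0.00010078313691788404 t 25.35 q [-0.56  0.69  0.61  2.03 -0.67  0.63  0.46]
[ 42.66908523  -1.99227926 181.18520423]
```

View pics/z26.png

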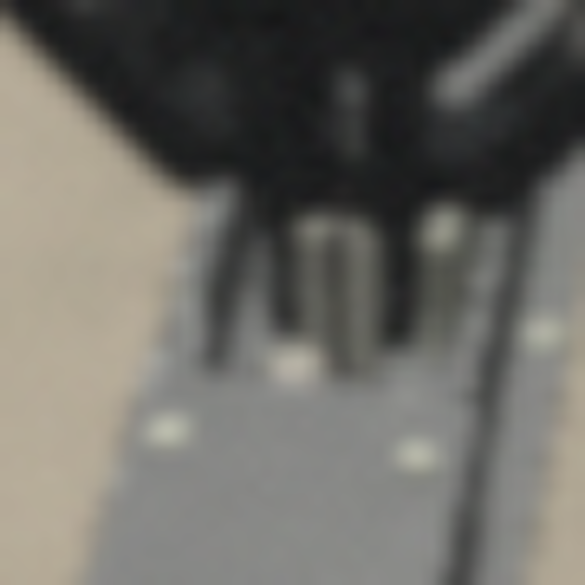

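>>> apply_moves:
  dp:
    - [0, 0.015, 0]
    - [0, 0.015, 0]
    - [0, 0, 0]
  twist:
    - [0, 0, 0]
    - [0, 0, 0]
    - [0, 0, 0]
  jaw: [255, 255, 255]

```text
clock: 25.7
tcp_pos: [0.5525, -0.0102, 0.1811]
orientation: [-3.138, 0.08, -0.002]
contact_force: [1.9, -0.4, 0.4]
grip_width: -0.0001
```

```bash
python3 tip.py; python3 z.py 27
```

```text
tip mag [41.01 -2.5   8.13] tcp [ 40.57  -2.24 181.13] F [ 1.93 -0.45  0.37] M [-0.13 -0.35 -0.01] z [ 0.0016  0.0025 -1.    ] 25.7
pos [ 0.5525 -0.0102  0.1811] ang -2.92 tilt 0.17 tool z [ 0.0016  0.0025 -1.    ] F [ 1.93 -0.45  0.37] w -9.044542518069017e-05 t 25.7 q [-0.55  0.69  0.61  2.03 -0.67  0.63  0.46]
[ 40.57358988  -2.24419419 181.12777235]
```

View pics/z27.png

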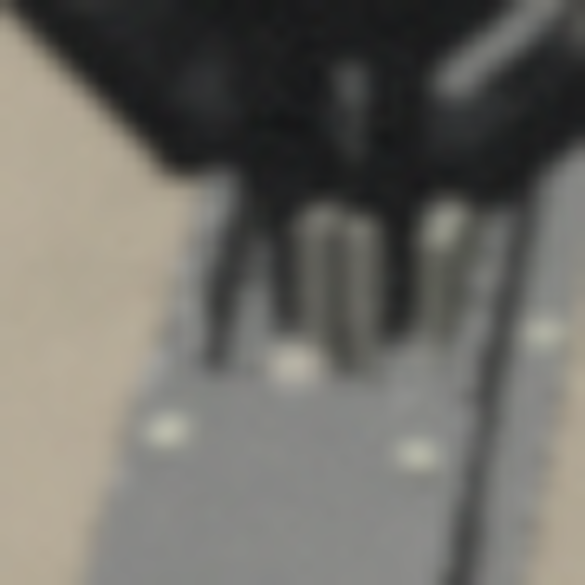

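The plunger has stopped pushing and there is no load on the fingers, so they come straight up.

>>> apply_moves:
  dp:
    - [0, 0, -0.05]
    - [0, 0, -0.08]
    - [0, 0, -0.1]
    - [0, 0, -0.1]
    - [0, 0, -0.15]
    - [0, 0, -0.2]
    - [0, 0, -0.2]
    - [0, 0, -0.2]
    - [0, 0, 0]
    - [0, 0, 0]
  twist:
    - [0, 0, 0]
    - [0, 0, 0]
    - [0, 0, 0]
    - [0, 0, 0]
    - [0, 0, 0]
    - [0, 0, 0]
    - [0, 0, 0]
    - [0, 0, 0]
    - [0, 0, 0]
    - [0, 0, 0]
  jaw: [255, 255, 255, 255, 255, 255, 255, 255, 255, 255]

```text
clock: 26.75
tcp_pos: [0.5487, -0.011, 0.3209]
orientation: [-3.135, 0.082, 0.01]
contact_force: [-0.4, 0.0, -1.1]
grip_width: -0.0002
```

```bash
python3 tip.py; python3 -c "
from snap import *
snap('28')"
```

```text
tip mag [ 40.56   2.66 147.94] tcp [ 39.61   1.52 320.93] F [-0.4   0.05 -1.11] M [-0.05 -0.06 -0.  ] z [-0.0063  0.0058 -1.    ] 26.75
```

View pics/side_28.png

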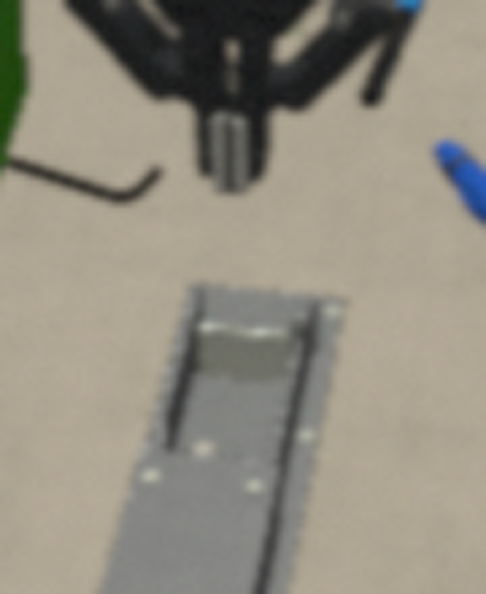

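```bash
python3 -c "
from h import *
from go import *
import cv2
g=r.grab_frame('side');t=r.grab_frame('top')
for z in(.0125,.0195):print(mag(ray(g,(203,442),(190,175),5.4,z)))
c=t['color'][:,:,::-1];cv2.imwrite('pics/top_end.png',cv2.resize(c,(800,600),interpolation=cv2.INTER_CUBIC))
c=g['color'][230:275,205:250,::-1];cv2.imwrite('pics/zend.png',cv2.resize(c,None,fx=12,fy=12,interpolation=cv2.INTER_CUBIC))"
```

```text
[ 46.42701761 -10.89751043  12.5       ]
[53.43288872 -9.47175963 19.5       ]
```

View pics/zend.png

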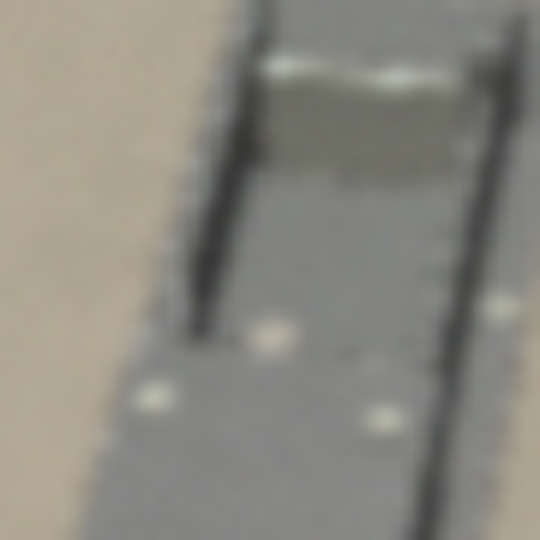

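View pics/top_end.png

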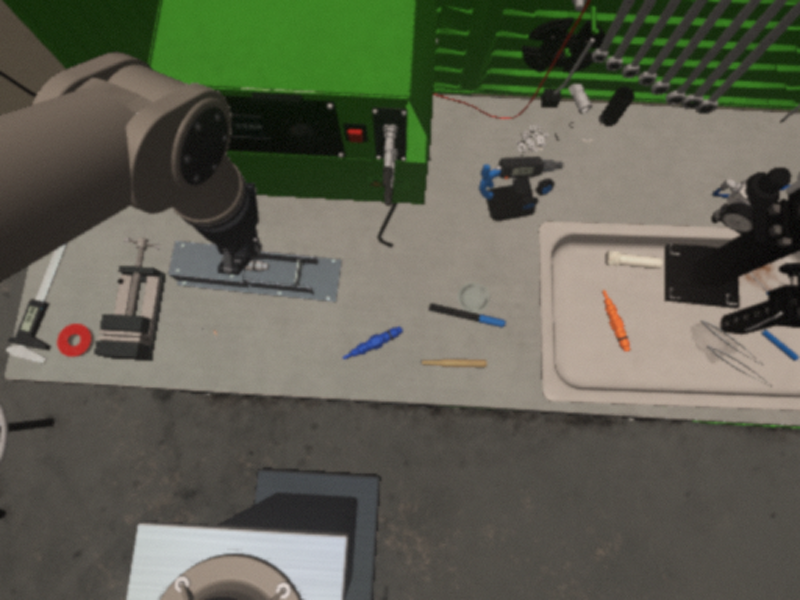

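The flap rim is straight across the lane at (370,75) in the close-up, and the tail shows at (272,335), about 50 mm beyond the flap. The marker and drift haven't moved.

```bash
python3 -c "
from bench import r
print(r.hand_in())"
```

```text
the job is handed in; nothing more can be done
None
```

The nozzle holder is in the magazine tip first, with the flap shut behind it. I handed the job in at about 27 s of the 69 s; it gave no verdict.

**How it went:** I gripped the grey nozzle holder at the hex and fed its tip through the flap. I re-gripped it twice further back, then pushed its tail with closed fingers. After that I drew back about 8 mm and lifted the fingers straight out.

**Plunger:** It gave at roughly 1.1 N per mm, close to the stated 1.3. The push peaked at about 13.6 N. I estimate it was pressed in 4 to 8 mm, most likely about 7. It then pushed the part back a few millimetres until the force on the fingers dropped away.

**Last checks:**
- **Flap and tail:** The last pictures show the flap straight across the lane. The tail is about 46 to 53 mm beyond it, depending on the height assumed in the image; from the finger position it should be nearer 53 mm.
- **Bystanders:** The marker and the brass drift lie where they started.
- **Robot:** The fingertips are about 150 mm above the bench and touch nothing.

**Not ideal:**
- The flap pushed the part back about 11 mm at the first release and turned it towards the -y wall (the side away from the hinge). It lies slightly askew, with the tail about 10 mm off the lane's centre.
- The plunger depth comes only from the fingertip travel and the force readings, because it could not be seen.

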